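# Ratchet down the shifter's clamp nut

## Robot

A 7-joint arm with a two-finger parallel gripper is mounted at the origin on the work surface. World frame = base frame: x ahead of the robot, y to its left, z up, the work surface at z = 0. Lengths are in m, angles in rad, forces in N, time in s.
With the tool pointing down it reaches from about 0.4 to 0.875 m from the base axis. Payload 19.3 kg.
Tool frame: the origin (TCP) lies on the mounting face of the last link; the fingertips stand 173 mm ahead of it and the grasp point (between the pads) lies 155 mm ahead of it; x points along the fingers, z is the direction in which the jaws open and shut, and the axes are right-handed (so a half turn about x gives the same grasp; the last joint's range is limited). The gripper opens to 85 mm and grips with 20 to 120 N. Pads are 22 mm wide; open, the fingers measure 114 mm over their backs; the gripper's body (76 mm by 85 mm) begins 54 mm behind the grasp point. The pads swing forward as they close: fully open they stand 13 mm farther back than shut.
Start: joints at [1.055, 0.521, -0.036, 1.599, 0.021, 1.021, -0.113], TCP at [0.269, -0.564, 0.405] pointing down, gripper open.
Joint ranges: [-2.91, 2.91], [-0.3, 2.13], [-1.5, 1.42], [0.17, 2.43], [-1.26, 4.41], [0.16, 1.93], [-2.52, 2.52]. Speed limits (rad/s): [1.89, 1.89, 2.39, 2.39, 3.01, 3.01, 3.01].

## Interface

Orientations are given as a unit quaternion [w, x, y, z].
In Python, from plant import robot gives the robot as it stands. Calls block until the motion is done:
- robot.reach(position, orientation): joint-space move of the TCP to a pose.
- robot.move_l(position, attitude=None, v=0.15, f_stop=None): straight line of the TCP; attitude=None keeps the orientation; v is the mean speed in m/s. With f_stop (N) it stops when the force on the tool has changed by that much, and returns True; else False.
- robot.move_joints(angles): joint-space move.
- robot.grip(opening, grip_force=None): finger opening in m; grip_force is the grip in N (None keeps the last); returns when the fingers have stopped.
- robot.sleep(seconds).
- robot.inverse_kinematics(position, orientation): joint angles nearest the present ones, or None.
- robot.capture(name): name is "side" or "top" or "wrist"; returns (picture, depth): 420x560x3 uint8, red, green, blue; 420x560 float32, m along the optical axis (not along the pixel's ray), 0 where there is no reading.
- robot.calibration(name): a dict with "camera_matrix" (3x3 intrinsics, pixels), "R" (3x3) and "t" (3): a world point X has camera coordinates R X + t. Camera axes: x right, y down, z forward; pixel columns grow to the right and rows downward; lengths in m; the calibration is good to about 2 mm. A picture is of the moment at which its call begins: read the wrist's pose just before it. calibration takes no time and is no camera call; for the wrist camera it gives the pose at the moment of the call.
A pose or a line that the arm cannot do raises robot.PlanningError and nothing moves.
- robot.job_done(): hands the job in, once; it reports no verdict.
Readings, each from a call of its own:
- robot.get_clock(): time.
- robot.get_qpos(): joint angles.
- robot.get_joint_vel(): joint speeds.
- robot.get_joint_torque(): joint torques, N m.
- robot.get_eef_pos(): TCP position.
- robot.get_orientation(): TCP orientation.
- robot.get_ft_force(): force on the tool from outside, world axes, zero at the start.
- robot.get_torque(): the same for the moment, N m.
- robot.get_finger_gap(): finger opening in m.
Only numpy, scipy, OpenCV 4.12 (cv2) and the standard library are available. Lean on these libraries where they do the work, as an engineer would, in place of code of your own. Each camera call takes 0.05 s, during which the arm holds its last target.

## Task

The gear shifter's clamp nut is still loose: take the ratchet ring wrench from the rubber mat, set its larger ring fully down over the nut, and tighten the nut clockwise until it stops dead, swinging the wrench back and forth in short strokes so that it clicks freely back over the nut on each return. Then lift the wrench off and lay it flat on the mat again. Turn the nut with the wrench only: keep the gripper off the shifter, and leave the other things on the bench where they are.

Things in the scene. Friction and masses are not known exactly. Their poses are not given: they have to be found in the camera images.
- nut (a joint): Turn of the clamp nut in rad, growing clockwise seen from above (tightening). Starts between 0.8 and 1.6, stops dead, tight, at 3.0. Until then it drags evenly with about 0.2 N m (some 1.6 N sideways at the middle of the wrench's shank), stays where it is left, and at the stop the resistance jumps. It does not move up or down.
- nut_seat (a point): On the nut's axis at its underside, on top of its washer, 16 mm above the bench; turns with the nut; z up, x axis square through one of the nut's flats (repeating every 60 degrees). Steel hexagon nut, 22 mm across flats, 13 mm high, top edge bevelled; a stud 14 mm thick stands about 9 mm out of it.
- nut_top (a point): Centre of the nut's top face, 13 mm above nut_seat, same axes. It is the only hexagon nut on the shifter, on a steel washer 33 mm wide, on the foot flange on the shifter's free side.
- shifter: Black steel gear shifter on a slotted plate, fixed. Origin on the bench straight below the nut, z up. Plate 200 mm (x) by 270 mm, 8 mm thick, y -220 to 50 mm; foot flange 120 mm wide, top at 13 mm, y -185 to 30; housing 108 mm wide, 142 mm high, y -165 to -45, lever and knob above it up to 290 mm. From the nut, +y is the free side and -y is blocked by the housing 45 mm away.
- ratchet (a joint): Turn of the toothed hexagon insert in the larger ring, rad, 0 at the start; grows by 0.26 (15 degrees) a click as the wrench swings back (anticlockwise from above) while the insert stays on the nut; slipping takes about 0.05 N m. Swung clockwise, the insert locks after at most one click of lost motion, plus about 14 degrees of play between hole and nut.
- ring_hex (a point): Centre of the hexagon hole of the larger ring, at the ring's underside; turns with the insert; z up, x axis square through one of the hole's flats (repeating every 60 degrees). Through hole 23.4 mm across flats, lower mouth flared; ring 14 mm high. It drops over the nut when its x and the nut's agree within a few degrees, give or take multiples of 60; fully down it lies on nut_seat.
- wrench_grip (a point): Middle of the wrench's shank, the place to grip it, near the balance point; fixed to the wrench, x along the shank towards the smaller ring, z up. Shank straight for 150 mm, 11 mm wide, 16 mm high; its centre line is 34 mm above the undersides of both rings, on which the wrench lies level on the mat.
- wrench: Bright steel ratchet ring wrench with two cranked ends, 293 mm long, about 0.43 kg. Origin at the centre of the larger, ratchet ring (49 mm wide), underside; x along the wrench, z up. Grip 126 mm towards x; smaller plain ring (37 mm wide, too small for the nut) centred at 250 mm.
- mat: Black rubber mat 160 mm (x) by 380 mm (y), 4 mm thick, flat on the bench, does not move. Origin at the centre of its underside.
- spare_knob: Bystander: spare black gear knob standing upright, 52 mm wide, 102 mm high; origin at the centre of its underside.
- rod_end: Bystander: steel rod-end joint lying flat, eye 32 mm wide with a 45 mm shank towards its -x, 12 mm high; origin at the underside of the eye's centre.

How it is judged:
By the outcome, as a careful person would: the job done as asked, in the order asked, and still so for the second after the job is handed in, with the robot touching nothing.
It also fails if it takes over 69 s, if anything falls off the work surface, if the arm or the gripper's body presses on something with over 40 N, if the wrist force passes 120 N, or if a joint passes its speed limit or range.

## Working session

There is one attempt and no reset: what is moved stays moved. The work goes in short steps, each a Python script; the robot and the scene stay as the last script left them, time stands still between calls to the robot, and variables do not carry over. Pictures are saved under pics/ and viewed, and the job is handed in when it is done.

```bash
ls; mkdir -p pics; cat > h.py <<'E'
import numpy as np, cv2
from plant import robot
def snap(n,fn):
    c=robot.calibration(n); im,d=robot.capture(n)
    cv2.imwrite(f'pics/{fn}.png',im[:,:,::-1]); np.savez(f'pics/{fn}.npz',im=im,d=d,K=c['camera_matrix'],R=c['R'],t=c['t'])
    return im,d,c
def load(fn): return np.load(f'pics/{fn}.npz')
def ray(s,u,v,z):
    K,R,t=s['K'],s['R'],np.asarray(s['t']).ravel()
    r=R.T@np.linalg.solve(K,[u,v,1.]); o=-R.T@t
    return o+r*(z-o[2])/r[2]
def proj(s,X):
    p=s['K']@(s['R']@np.asarray(X)+np.asarray(s['t']).ravel()); return p[:2]/p[2]
E
python3 - <<'E'
from h import *
for n in ['side','top','wrist']:
    im,d,c=snap(n,n+'0'); print(n,c['camera_matrix'].round(1).tolist(),(-c['R'].T@np.ravel(c['t'])).round(3))
print(robot.get_clock(),robot.get_orientation(),robot.get_eef_pos())
E
```

```text
pics
side [[402.9, 0.0, 278.1], [0.0, 402.9, 213.2], [0.0, 0.0, 1.0]] [ 1.069 -0.226  0.742]
top [[474.2, 0.0, 280.0], [0.0, 474.2, 215.4], [0.0, 0.0, 1.0]] [0.291 0.067 1.096]
wrist [[298.9, 0.0, 281.0], [0.0, 298.9, 211.4], [0.0, 0.0, 1.0]] [ 0.335 -0.533  0.374]
0.15 [ 0.59788579  0.37726362  0.59840719 -0.37697954] [ 0.26940654 -0.56384474  0.40428525]
```

View pics/top0.png

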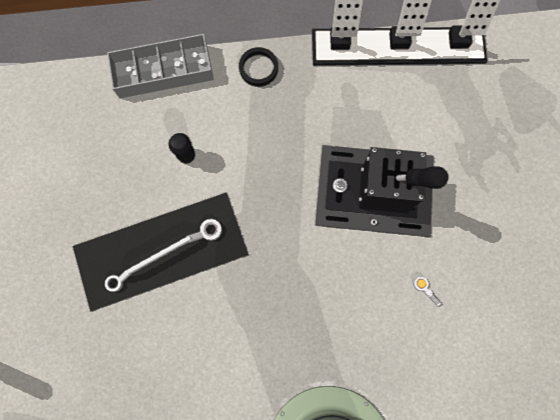

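View pics/side0.png

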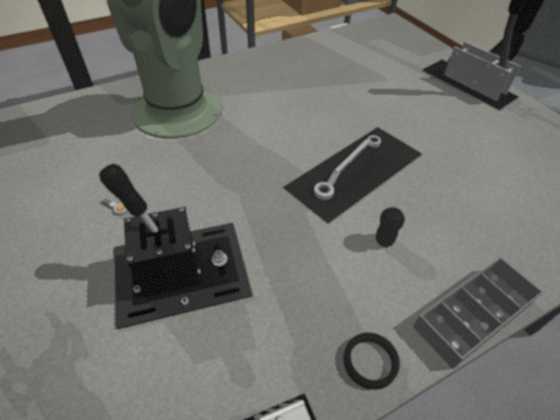

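View pics/wrist0.png

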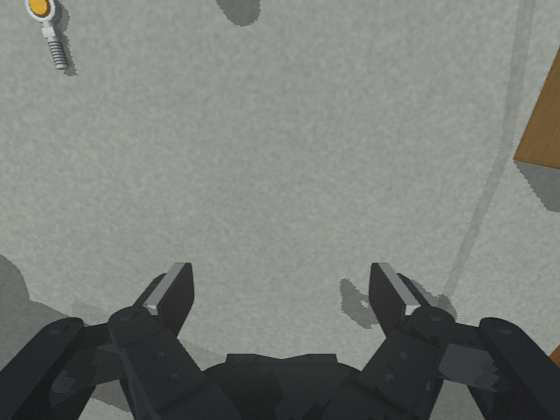

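The top view shows the wrench on its mat, with the larger ring at about (210,230) and the smaller at (113,284). The nut is at about (340,185), to the left of the housing. The spare knob is at (181,147) and the rod end at (424,287).

```bash
python3 - <<'E'
from h import *
s=load('top0')
for n,u,v,z in [('big',210,230,.018),('small',113,284,.018),('nut',340,185,.03),('knob',181,150,.05),('rod',423,284,.01),('shank',160,257,.046)]:
    print(n,ray(s,u,v,z).round(3), s['d'][v,u])
for n in ['top0']:
    im=load(n)['im'][:,:,::-1]
    a=cv2.resize(im[180:320,70:260],None,fx=4,fy=4,interpolation=cv2.INTER_CUBIC);cv2.imwrite('pics/a.png',a)
    a=cv2.resize(im[140:240,310:440],None,fx=6,fy=6,interpolation=cv2.INTER_CUBIC)[:600,:800];cv2.imwrite('pics/b.png',a)
E
```

```text
big [0.506 0.211 0.018] 1.1091442
small [0.407 0.439 0.018] 1.0846636
nut [ 0.576 -0.1    0.03 ] 1.096702
knob [0.696 0.259 0.05 ] 1.0586053
rod [ 0.33  -0.258  0.01 ] 1.0713705
shank [0.452 0.323 0.046] 1.0622929
```

View pics/a.png

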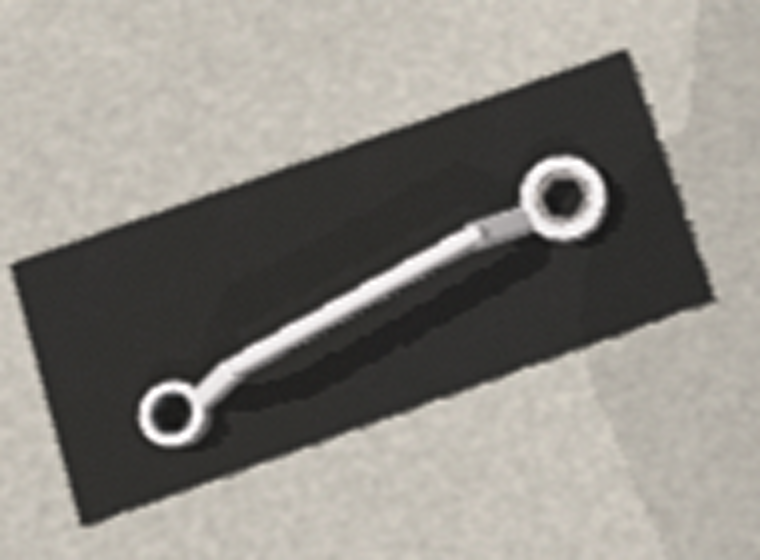

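View pics/b.png

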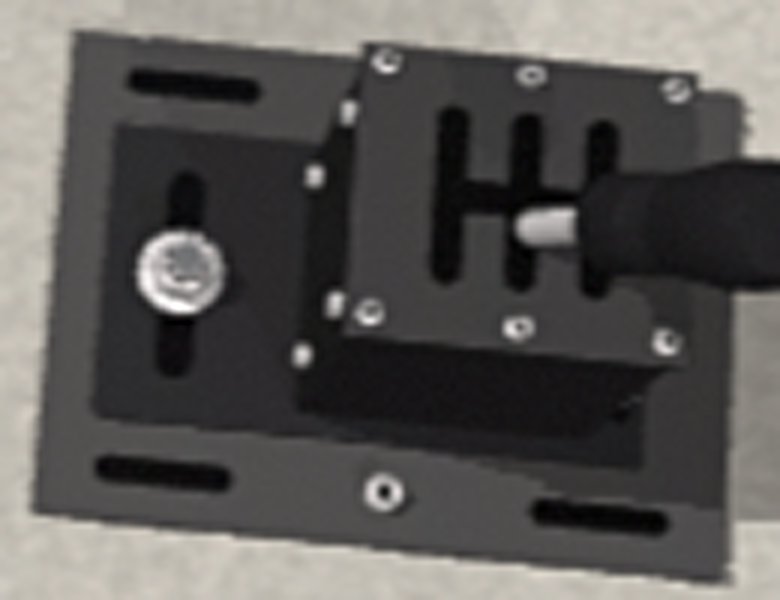

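```bash
python3 - <<'E'
from h import *
from scipy.spatial.transform import Rotation as Ro
s=load('wrist0');q=robot.get_orientation();p=robot.get_eef_pos()
R=Ro.from_quat(np.r_[q[1:],q[0]]).as_matrix();print(R.round(3))
c=-s['R'].T@s['t'];print('cam in tool',R.T@(c-p)); print('cam axes in tool (cols x,y,z)',(R.T@s['R'].T).round(3))
# coarse: wrench from top mask
t=load('top0');im=t['im'];
g=cv2.cvtColor(im,cv2.COLOR_RGB2GRAY)
for (u0,u1,v0,v1,z) in [(190,230,210,250,.018),(98,128,268,300,.018)]:
    m=np.zeros_like(g);m[v0:v1,u0:u1]=(g[v0:v1,u0:u1]>130)*255
    cs,_=cv2.findContours(m,cv2.RETR_EXTERNAL,cv2.CHAIN_APPROX_NONE);cc=max(cs,key=cv2.contourArea)
    ct,r=cv2.minEnclosingCircle(cc);print(ct,r)
    cs,h=cv2.findContours(m,cv2.RETR_CCOMP,cv2.CHAIN_APPROX_NONE)
    for x,hh in zip(cs,h[0]):
        if hh[3]>=0 and len(x)>10: ct=cv2.minEnclosingCircle(x);print('hole',ct,ray(t,*ct[0],z).round(4))
# mat corners
from numpy import array
m=((g<70)*255).astype(np.uint8);m=cv2.morphologyEx(m,cv2.MORPH_OPEN,np.ones((3,3)))
m[:180]=0;m[:,260:]=0
gm=cv2.morphologyEx(m,cv2.MORPH_CLOSE,np.ones((25,25)))
cs,_=cv2.findContours(gm,cv2.RETR_EXTERNAL,cv2.CHAIN_APPROX_NONE);cc=max(cs,key=cv2.contourArea)
b=cv2.boxPoints(cv2.minAreaRect(cc));print(b,[ray(t,*k,.004).round(3).tolist() for k in b])
E
```

```text
[[-0.     0.902  0.431]
 [ 0.001  0.431 -0.902]
 [-1.    -0.    -0.001]]
cam in tool [ 3.05993961e-02  7.23615174e-02 -8.34795430e-05]
cam axes in tool (cols x,y,z) [[ 0.001 -0.287  0.958]
 [ 0.    -0.958 -0.287]
 [ 1.     0.001 -0.001]]
(204.5, 232.0) 17.066146850585938
hole ((210.28260803222656, 228.8478240966797), 6.387484073638916) [0.5089 0.2106 0.018 ]
(116.73076629638672, 279.26922607421875) 13.83396053314209
hole ((112.42941284179688, 282.688232421875), 5.90118408203125) [0.4101 0.4403 0.018 ]
[[ 68.14638 247.3923 ]
 [226.22556 192.21375]
 [248.31108 255.48578]
 [ 90.2319  310.66434]] [[0.505, 0.545, 0.004], [0.596, 0.168, 0.004], [0.439, 0.13, 0.004], [0.354, 0.497, 0.004]]
```

```bash
cat >> h.py <<'E'
from scipy.spatial.transform import Rotation as Ro
def quat(psi,flip=False):
    y=-np.array([np.cos(psi),np.sin(psi),0]); 
    if flip: y=-y
    x=np.array([0,0,-1.]); R=np.c_[x,y,np.cross(x,y)]
    q=Ro.from_matrix(R).as_quat(); return [q[3],q[0],q[1],q[2]]
def tcp(g): return [g[0],g[1],g[2]+0.155]
E
python3 - <<'E'
from h import *
D=np.deg2rad
lo=np.array([-2.91,-.3,-1.5,.17,-1.26,.16,-2.52]);hi=np.array([2.91,2.13,1.42,2.43,4.41,1.93,2.52])
for f in (0,1):
  print('flip',f)
  for nm,c,ps,z in [('mat',(.509-.0,.211),[113.3],.038),('nut',(.576,-.1),[20,40,60,80,100,120,140,160,175],.05)]:
    for ps_ in ps:
        a=D(ps_);g=np.r_[c[0]+.126*np.cos(a),c[1]+.126*np.sin(a),z]
        q=robot.inverse_kinematics(tcp(g),quat(a,f))
        print(nm,ps_,None if q is None else (np.round(q,2), np.round(min(np.min(q-lo),np.min(hi-q)),2)))
E
```

```text
flip 0
mat 113.3 (array([-1.28,  0.98,  0.87,  1.93, -1.08,  0.8 , -2.52]), np.float64(0.0))
nut 20 (array([ 0.42,  0.98, -0.74,  1.49,  0.74,  0.97,  1.4 ]), np.float64(0.76))
nut 40 (array([ 0.61,  1.22, -1.28,  1.55,  1.2 ,  1.31,  1.44]), np.float64(0.22))
nut 60 (array([ 0.6 ,  1.19, -1.28,  1.65,  1.2 ,  1.28,  1.69]), np.float64(0.22))
nut 80 (array([-0.73,  1.06,  0.99,  1.83, -1.13,  0.95, -2.52]), np.float64(0.0))
nut 100 (array([-0.5 ,  0.78,  0.51,  1.94, -0.67,  0.59, -2.52]), np.float64(0.0))
nut 120 (array([-0.26,  0.68,  0.18,  2.03, -0.25,  0.45, -2.51]), np.float64(0.01))
nut 140 (array([-0.16,  0.64,  0.1 ,  2.11, -0.15,  0.39, -2.21]), np.float64(0.23))
nut 160 (array([-0.04,  0.62,  0.04,  2.16, -0.07,  0.36, -1.86]), np.float64(0.2))
nut 175 (array([ 0.09,  0.61, -0.03,  2.16,  0.05,  0.37, -1.64]), np.float64(0.21))
flip 1
mat 113.3 (array([-0.31,  0.8 , -0.59,  1.87,  0.68,  0.68, -0.91]), np.float64(0.52))
nut 20 (array([ 0.08,  0.87, -0.14,  1.51,  0.15,  0.78, -1.34]), np.float64(0.62))
nut 40 (array([ 0.1 ,  0.84, -0.26,  1.58,  0.28,  0.76, -1.15]), np.float64(0.6))
nut 60 (array([ 0.11,  0.81, -0.33,  1.67,  0.37,  0.72, -0.93]), np.float64(0.56))
nut 80 (array([ 0.14,  0.78, -0.4 ,  1.78,  0.46,  0.67, -0.7 ]), np.float64(0.51))
nut 100 (array([ 0.19,  0.74, -0.48,  1.9 ,  0.55,  0.63, -0.46]), np.float64(0.47))
nut 120 (array([ 0.26,  0.71, -0.53,  2.01,  0.64,  0.59, -0.19]), np.float64(0.42))
nut 140 (array([ 0.35,  0.69, -0.58,  2.09,  0.71,  0.57,  0.12]), np.float64(0.34))
nut 160 (array([ 0.43,  0.67, -0.57,  2.14,  0.72,  0.53,  0.54]), np.float64(0.29))
nut 175 (array([ 0.47,  0.66, -0.53,  2.14,  0.69,  0.51,  0.9 ]), np.float64(0.29))
```

```bash
python3 - <<'E'
from h import *
D=np.deg2rad
t=load('top0');print('knob tip',ray(t,440,177,.28),ray(t,415,178,.25))
N=np.array([.576,-.1])
for ps in (30,45,60,75):
    a=D(ps);xy=N+.055*np.array([np.cos(a),np.sin(a)])
    print(ps,robot.inverse_kinematics([*xy,.26],quat(a)),)
print(robot.inverse_kinematics([.4,0.,.5],quat(D(60))))
print(robot.inverse_kinematics([.3,-.45,.5],quat(D(60))))
E
```

```text
knob tip [ 0.50416743 -0.24021333  0.28      ] [ 0.51527925 -0.20521145  0.25      ]
30 [ 0.74496901  1.08070983 -1.28103251  1.66095451  1.08531188  1.27296257
  1.3256164 ]
45 [ 0.73761893  1.07012312 -1.28087225  1.68891817  1.08197799  1.26021566
  1.55756434]
60 [ 0.73623671  1.05694602 -1.28067207  1.7227623   1.0779433   1.24436405
  1.79099475]
75 [-0.65870877  1.00415326  1.0867454   1.83360926 -1.06217748  1.02556794
 -2.51708468]
[ 1.00958596  0.18023572 -1.2743131   1.96831727  0.19096606  1.1272429
  2.27508601]
[ 0.30797959  0.37188748  0.77024377  1.72556935 -0.2798813   1.15785031
 -2.50744798]
```

```bash
python3 - <<'E'
from h import *
D=np.deg2rad
N=np.array([.576,-.1])
robot.reach([.37,.0,.52],quat(D(50))); print(robot.get_clock(),robot.get_qpos().round(2))
a=D(50);xy=N+.055*np.array([np.cos(a),np.sin(a)])
robot.reach([*xy,.27],quat(a));print(robot.get_clock(),robot.get_qpos().round(2),robot.get_ft_force())
snap('wrist','nut1');print(robot.get_clock())
im=load('nut1')['im'][:,:,::-1]
s=load('nut1');p=proj(s,[*N,.029]);print(p);u,v=np.int_(p)
cv2.imwrite('pics/nut1c.png',cv2.resize(im[max(v-50,0):v+50,u-65:u+65],None,fx=6,fy=6,interpolation=cv2.INTER_CUBIC))
E
```

```text
3.2667 [-1.19 -0.14  0.94  2.06  0.13  1.17  2.14]
5.0167 [ 0.02  0.67 -0.04  1.73  0.03  0.74  2.41] [ 0.32365619  0.57093443 -0.09498433]
5.0667
[280.16887292 148.94209873]
```

View pics/nut1.png

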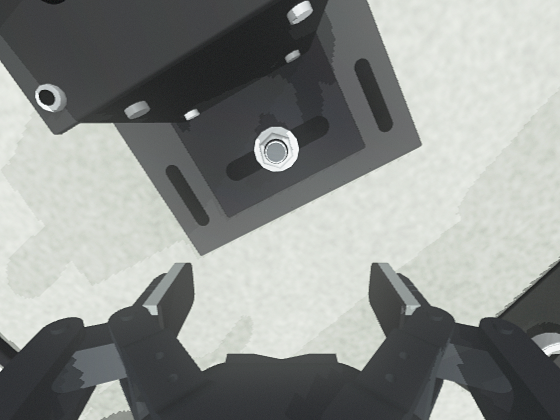

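View pics/nut1c.png

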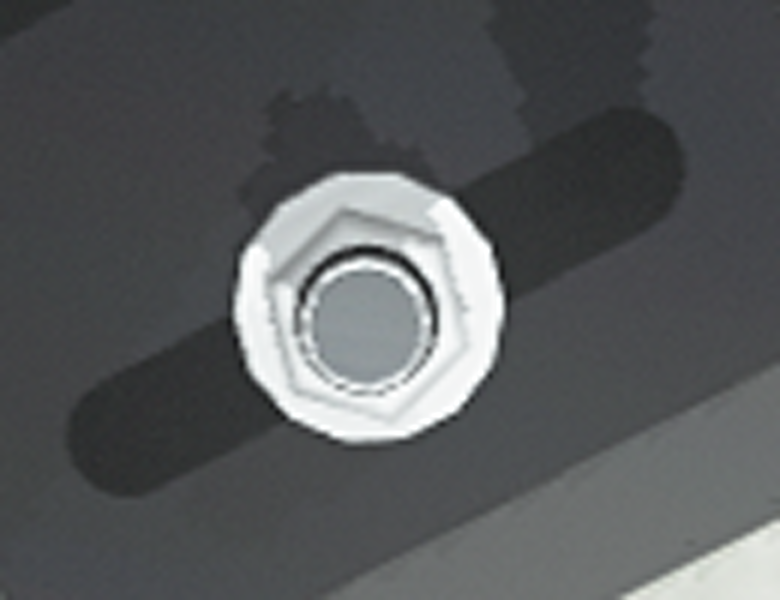

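The nut is visible at about (276,150), with its hexagon outline clear against the washer. I'll use the depth image to separate the hexagon from the washer.

```bash
cat >> h.py <<'E'
def cloud(s):
    d=s['d'];v,u=np.mgrid[:d.shape[0],:d.shape[1]]
    P=np.linalg.solve(s['K'],np.stack([u.ravel(),v.ravel(),np.ones(u.size)]))*d.ravel()
    W=(s['R'].T@(P-np.asarray(s['t']).reshape(3,1))).T
    return W.reshape(*d.shape,3)
E
python3 - <<'E'
from h import *
s=load('nut1');W=cloud(s)
sub=W[125:175,250:305]
np.set_printoptions(linewidth=250)
print((sub[::2,::2,2]*1000).round(0).astype(int))
# washer
g=cv2.cvtColor(s['im'],cv2.COLOR_RGB2GRAY)
m=np.zeros_like(g);m[115:185,240:315]=(g[115:185,240:315]>120)*255
cs,_=cv2.findContours(m,cv2.RETR_EXTERNAL,cv2.CHAIN_APPROX_NONE);cc=max(cs,key=cv2.contourArea)
e=cv2.fitEllipse(cc);print(e,ray(s,*e[0],.0155))
st=(abs(W[...,2]-.038)<.003)&(np.hypot(W[...,0]-.576,W[...,1]+.1)<.03)
print(st.sum(),W[st].mean(0), )
E
```

```text
[[ 14  14  12  14  14  14  13  12  13  13  14  13  13  14  14  13  13  13  14  13  14  13  14  13  13  12  14  13]
 [ 13  14  14  14  14  13  14  13  13  12  16  16  17  15  15  16  15  13  13  13  14  14  13  13  14  13  15  13]
 [ 13  13  15  15  14  12  14  14  13  16  17  17  15  17  16  16  16  16  17  14  13  15  15  14  14  14  14  14]
 [ 14  13  14  13  13  13  14  17  17  17  15 240  16  16  16  16  16  17  16  16  16  14  14  14  15  14  14  13]
 [ 13  14  14  13  13  13  16  17  17  16  17  27  25  15  16  18  16  18  16  14  15  14  14  13  13  14  14  13]
 [ 13  12  14  13  13  16  15  17  17  16  27  28  29  29  27  27  20  17  17  16  17  17  14  13  15  13  14  14]
 [ 13  13  13  14  16  17  17  16  16  27  29  30  30  30  29  28  27  27  28  21  16  17  16  14  13  14  13  14]
 [ 13  13  14  14  16  17  15  16  27  29  30  28  30  30  29  30  30  28  29  27  17  15  16  16  13  13  14  14]
 [ 13  14  13  15  17  17  16  28  29  30  29  30  32  35  32  30  31  30  29  28  28  16  17  17  14  14  14  15]
 [ 12  14  13  17  17  17  29  29  30  29  37  38  39  39  38  39
[... 1257 characters left out ...]
  29  31  28  16  17  17  17  13  14  12  14  13  13  13]
 [ 13  12  14  13  14  13  13  15  16  16  17  16  15  17  27  29  17  18  17  15  14  13  13  13  14  13  14  13]
 [ 15  13  13  14  14  13  14  12  13  17  16  17  17  16  17  16  15  16  13  12  12  14  13  13  13  13  14  14]
 [ 14  14  14  14  14  12  12  14  13  13  13  14  16  14  12  14  13  12  14  14  14  13  13  13  12  14  13  12]
 [ 14  13  14  13  13  13  13  14  14  13  13  13  12  14  13  13  13  12  13  14  14  13  14  13  13  13  13  13]]
((276.07928466796875, 148.7488555908203), (43.99678421020508, 44.219512939453125), 170.5890655517578) [ 0.57901159 -0.1011794   0.0155    ]
361 [ 0.57883145 -0.10095785  0.03820265]
```

```bash
cat >> h.py <<'E'
def hexang(pts,c=None):
    """pts Nx2 boundary; returns centre, flat-normal angle mod 60deg, amplitude"""
    c=pts.mean(0) if c is None else np.array(c)
    for _ in range(10):
        d=pts-c;th=np.arctan2(d[:,1],d[:,0]);r=np.hypot(*d.T)
        g=np.linspace(-np.pi,np.pi,361)[:-1];o=np.argsort(th)
        rg=np.interp(g,th[o],r[o],period=2*np.pi)
        f=np.array([np.mean(rg*np.exp(-1j*k*g)) for k in range(13)])
        c=c+2*np.array([f[1].real,-f[1].imag])
    # corners at max of 6th harmonic: phase; flats at +30deg
    cor=np.angle(np.conj(f[6]))/6   # Re(f e^{i6g}) max at g=-arg f/6
    flat=np.rad2deg(cor)+30
    return c,flat%60,f[0].real,2*abs(f[6]),2*np.abs(f[2:9])
E
python3 - <<'E'
from h import *
s=load('nut1');W=cloud(s);c0=np.array([.5788,-.101])
up=8
for lo in (.020,.022,.024,.0255):
    z=W[...,2].astype(np.float32)
    zz=cv2.resize(z[110:190,230:320],None,fx=up,fy=up,interpolation=cv2.INTER_LINEAR)
    m=((zz>lo)&(zz<.05)).astype(np.uint8)*255
    cs,_=cv2.findContours(m,cv2.RETR_EXTERNAL,cv2.CHAIN_APPROX_NONE);cc=max(cs,key=cv2.contourArea)[:,0,:].astype(float)
    uv=(cc+.5)/up-.5+[230,110]
    P=np.array([ray(s,*k,.027)[:2] for k in uv])
    print(lo,*[np.round(x,4) for x in hexang(P)])
# shifter yaw via plate: 
E
```

```text
0.02 [ 0.5789 -0.1008] 33.4208 0.0116 0.0007 [0.0001 0.0001 0.0001 0.     0.0007 0.     0.    ]
0.022 [ 0.5789 -0.1008] 33.3959 0.0115 0.0007 [0.0001 0.0001 0.0001 0.     0.0007 0.     0.    ]
0.024 [ 0.5789 -0.1008] 33.4452 0.0113 0.0007 [0.0001 0.0001 0.0001 0.     0.0007 0.     0.    ]
0.0255 [ 0.5789 -0.1008] 33.5017 0.0112 0.0007 [0.0001 0.     0.0001 0.     0.0007 0.     0.    ]
```

```bash
python3 - <<'E'
from h import *
D=np.deg2rad
a=D(113.3);d=np.array([np.cos(a),np.sin(a)]);B=np.array([.509,.211])
robot.reach([.57,.06,.33],quat(a,1));print(robot.get_clock(),robot.get_qpos().round(2))
xy=B-.055*d
robot.reach([*xy,.27],quat(a,1));print(robot.get_clock(),robot.get_qpos().round(2),robot.get_eef_pos())
snap('wrist','ring1')
s=load('ring1');u,v=np.int_(proj(s,[*B,.018]));print(u,v)
im=s['im'][:,:,::-1]
cv2.imwrite('pics/ring1c.png',cv2.resize(im[max(v-50,0):v+50,u-65:u+65],None,fx=6,fy=6,interpolation=cv2.INTER_CUBIC))
E
```

```text
6.7417 [-0.59  0.6   0.55  1.83 -0.41  0.83  0.58]
7.3 [-0.75  0.66  0.5   1.92 -0.48  0.69  0.45] [0.53054632 0.16090803 0.26957654]
282 148
```

View pics/ring1.png

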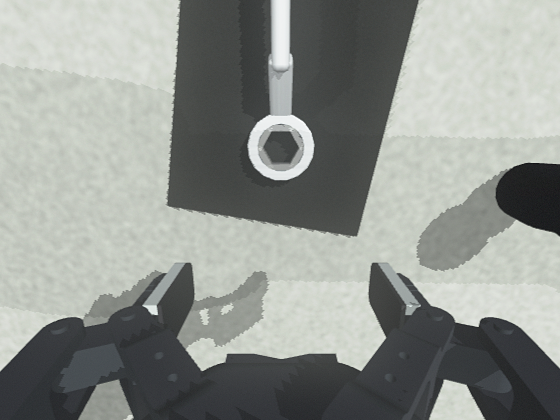

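View pics/ring1c.png

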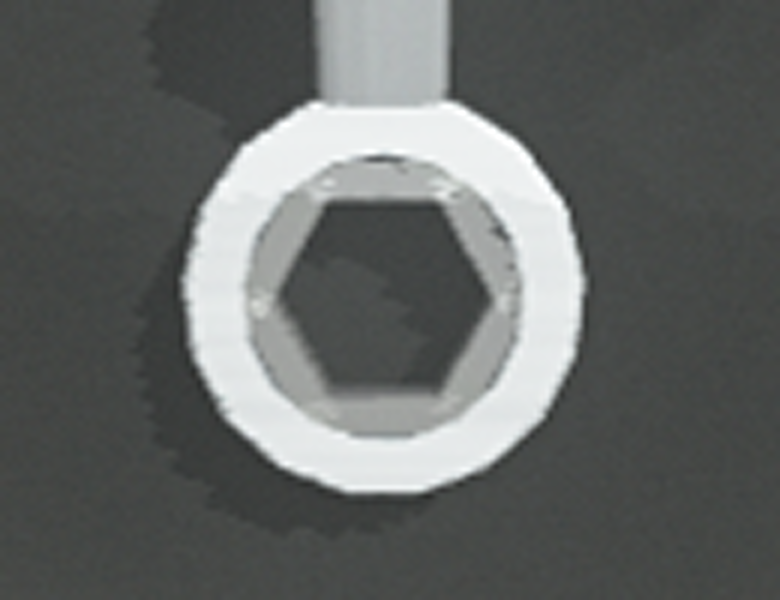

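The wrist view shows the larger ring at (281,147), with a dark hexagon hole whose flats are roughly square to the shank. I'll measure the hole angle, the ring centre and the shank direction.

```bash
python3 - <<'E'
from h import *
s=load('ring1');g=cv2.cvtColor(s['im'],cv2.COLOR_RGB2GRAY);W=cloud(s)
up=8;x0,y0=240,100
G=cv2.resize(g[y0:195,x0:325],None,fx=up,fy=up,interpolation=cv2.INTER_CUBIC)
for th in (85,95,105,115):
    cs,_=cv2.findContours((G<th).astype(np.uint8)*255,cv2.RETR_LIST,cv2.CHAIN_APPROX_NONE)
    cen=np.array([(281.5-x0)*up,(148-y0)*up])
    best=[c for c in cs if cv2.pointPolygonTest(c,tuple(map(float,cen)),False)>0 and cv2.contourArea(c)<(45*up)**2 and cv2.contourArea(c)>(15*up)**2]
    for c in best:
        uv=(c[:,0]+.5)/up-.5+[x0,y0]
        for z in (.004,.01): print(th,z,*[np.round(x,4) for x in hexang(np.array([ray(s,*k,z)[:2] for k in uv]))[:4]])
# ring outer
cs,h=cv2.findContours((G>170).astype(np.uint8)*255,cv2.RETR_EXTERNAL,cv2.CHAIN_APPROX_NONE)
c=max(cs,key=cv2.contourArea);uv=(c[:,0]+.5)/up-.5+[x0,y0]
P=np.array([ray(s,*k,.018)[:2] for k in uv])
# circle fit excluding shank side
a=np.deg2rad(113.3);d=np.array([np.cos(a),np.sin(a)]);
B=np.array([.509,.211])
for _ in range(5):
    k=(P-B)@d<.012
    A=np.c_[2*P[k],np.ones(k.sum())];sol=np.linalg.lstsq(A,(P[k]**2).sum(1),rcond=None)[0];B=sol[:2];r=np.sqrt(sol[2]+B@B)
print('ring outer',B.round(4),r,k.sum())
# shank from depth
q=(W[...,2]>.040)&(W[...,2]<.052)&(np.hypot(W[...,0]-.45,W[...,1]-.33)<.2)
q[:, :250]=0;q[:,320:]=0;q[110:]=0
print(q.sum());pts=W[q];rc=np.array([(W[r][q[r]][:,:2].mean(0)) for r in range(0,60) if q[r].sum()>4])
l=cv2.fitLine(rc.astype(np.float32),cv2.DIST_HUBER,0,.01,.01).ravel();print('shank dir',np.rad2deg(np.arctan2(l[1],l[0]))%180,l, pts[:,2].mean())
n=np.array([-l[1],l[0]]);print('ring offset from shank line',(B-l[2:])@n)
E
```

```text
85 0.004 [0.5076 0.2107] 53.2312 0.0121 0.0007
85 0.01 [0.5074 0.2111] 53.2312 0.0118 0.0007
95 0.004 [0.5076 0.2106] 53.2805 0.0123 0.0007
95 0.01 [0.5074 0.211 ] 53.2805 0.012 0.0007
105 0.004 [0.5076 0.2104] 53.3398 0.0125 0.0007
105 0.01 [0.5074 0.2109] 53.3398 0.0122 0.0007
115 0.004 [0.5076 0.2103] 53.4322 0.0127 0.0007
115 0.01 [0.5075 0.2108] 53.4322 0.0124 0.0007
ring outer [0.5073 0.2114] 0.023806537063261385 1023
1461
shank dir 113.35805 [ 0.3964757  -0.9180452   0.48003235  0.274387  ] 0.04530607589918289
ring offset from shank line 8.834925287128589e-07
```

```bash
python3 - <<'E'
from h import *
t=load('top0');g=cv2.cvtColor(t['im'],cv2.COLOR_RGB2GRAY);up=8
x0,y0=322,167
G=cv2.resize(g[y0:204,x0:358],None,fx=up,fy=up,interpolation=cv2.INTER_CUBIC)
for th in (110,130,150):
    cs,_=cv2.findContours((G>th).astype(np.uint8)*255,cv2.RETR_EXTERNAL,cv2.CHAIN_APPROX_NONE);c=max(cs,key=cv2.contourArea)
    uv=(c[:,0]+.5)/up-.5+[x0,y0]
    e=cv2.fitEllipse(uv.astype(np.float32));print('top washer',e,ray(t,*e[0],.0158).round(4))
D=np.deg2rad
a=D(113.36);d=np.array([np.cos(a),np.sin(a)]);B=np.array([.5077,.2109])
G=np.r_[B+.126*d,.038]
robot.reach(tcp(G+[0,0,.07]),quat(a,1))
robot.move_l(tcp(G),v=.12,f_stop=15)
print(robot.get_clock(),robot.get_qpos().round(2),robot.get_eef_pos(),G)
robot.grip(0.0,100);print(robot.get_finger_gap(),robot.get_clock(),robot.get_ft_force())
E
```

```text
top washer ((339.45416259765625, 184.93399047851562), (13.753362655639648, 14.321404457092285), 103.58866119384766) [ 0.5805 -0.1008  0.0158]
top washer ((339.4044494628906, 184.95387268066406), (13.460681915283203, 13.852283477783203), 111.10604858398438) [ 0.5805 -0.1007  0.0158]
top washer ((339.301513671875, 184.7726287841797), (12.01158332824707, 12.760212898254395), 84.89959716796875) [ 0.5809 -0.1005  0.0158]
8.8417 [-1.02  0.79  0.42  1.92 -0.58  0.56  0.2 ] [0.45816134 0.32633037 0.19346641] [0.45774011 0.32657199 0.038     ]
0.009108250048205237 9.525 [-1.74934462 -0.08882137  5.82950738]
```

```bash
python3 - <<'E'
from h import *
D=np.deg2rad
p=robot.get_eef_pos();robot.move_l([p[0],p[1],p[2]+.09],v=.15)
print(robot.get_ft_force(),robot.get_torque(),robot.get_finger_gap())
L=.1255;N=np.array([.5789,-.1008]);a=D(93.4)
def g(a,z,L=L): return [N[0]+L*np.cos(a),N[1]+L*np.sin(a),z+.155]
robot.reach(g(a,.034+.065),quat(a,1))
print(robot.get_clock(),robot.get_qpos().round(2),robot.get_eef_pos(),g(a,.099),robot.get_ft_force(),robot.get_torque())
for ps in (30,45,60,75,95,120,135,150):
    print(ps,np.round(robot.inverse_kinematics(g(D(ps),.05),quat(D(ps),1)),2))
snap('top','top1');snap('side','side1')
s=load('top1');im=s['im'][:,:,::-1]
cv2.imwrite('pics/top1c.png',cv2.resize(im[130:240,280:400],None,fx=5,fy=5,interpolation=cv2.INTER_CUBIC))
s=load('side1');im=s['im'][:,:,::-1]
cv2.imwrite('pics/side1c.png',cv2.resize(im[180:300,140:300],None,fx=5,fy=5,interpolation=cv2.INTER_CUBIC))
E
```

```text
[-0.7088482  -1.68610616 -4.26051948] [0.1336183  0.03878083 0.00245304] 0.009210157029652636
11.5083 [-0.53  0.73  0.55  1.88 -0.57  0.7   0.43] [0.57143163 0.02600625 0.25375599] [np.float64(0.5714570501162168), np.float64(0.024479098404432548), 0.254] [-0.22274208  0.01351486 -2.40434466] [ 0.09283651 -0.01391136  0.02505817]
30 [-0.48  1.05  0.81  1.57 -0.9   0.94 -0.41]
45 [-0.5   0.99  0.74  1.63 -0.83  0.87 -0.21]
60 [-0.51  0.93  0.66  1.7  -0.77  0.79 -0.  ]
75 [-0.51  0.87  0.59  1.78 -0.7   0.71  0.21]
95 [-0.48  0.79  0.48  1.9  -0.62  0.6   0.49]
120 [-0.39  0.71  0.36  2.03 -0.51  0.49  0.87]
135 [-0.31  0.67  0.29  2.1  -0.44  0.43  1.11]
150 [-0.21  0.65  0.22  2.14 -0.35  0.39  1.34]
```

View pics/top1c.png

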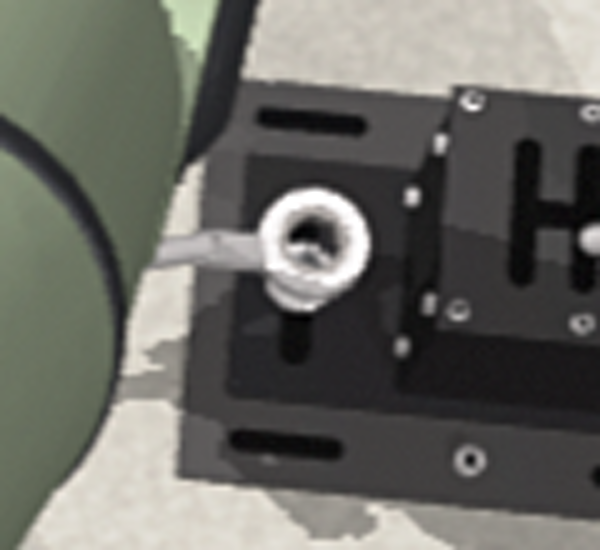

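View pics/side1c.png

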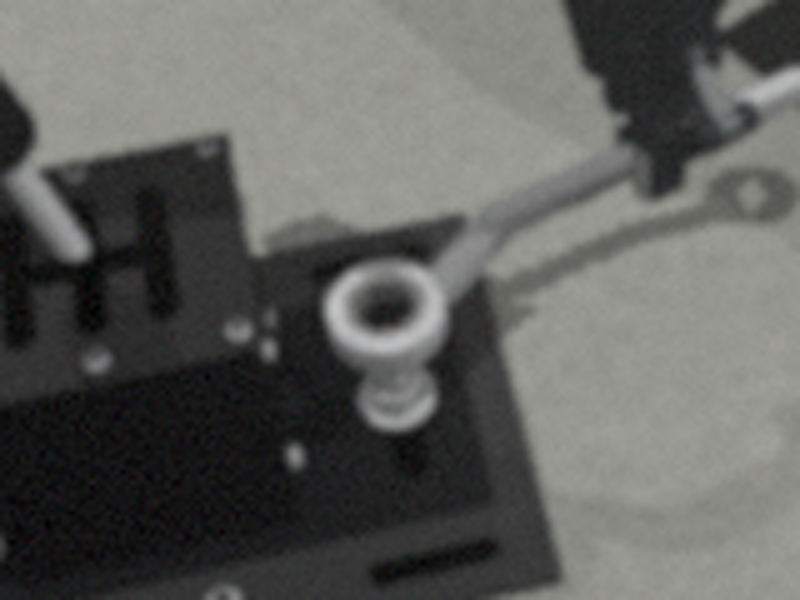

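The top view shows the ring at crop (315,242), just above the nut and still high. The side view agrees. I'll measure the offset.

```bash
cat >> h.py <<'E'
def ringtop(s,box,z,d,th=170,B0=None):
    """fit the outer circle of the ring top, excluding the shank side; d = dir to small ring"""
    x0,x1,y0,y1=box;up=8
    g=cv2.cvtColor(s['im'],cv2.COLOR_RGB2GRAY)
    G=cv2.resize(g[y0:y1,x0:x1],None,fx=up,fy=up,interpolation=cv2.INTER_CUBIC)
    cs,h=cv2.findContours((G>th).astype(np.uint8)*255,cv2.RETR_CCOMP,cv2.CHAIN_APPROX_NONE)
    out=[]
    i=max(range(len(cs)),key=lambda i:cv2.contourArea(cs[i]))
    hs=[c for c,hh in zip(cs,h[0]) if hh[3]==i]
    for c in [cs[i]]+([max(hs,key=cv2.contourArea)] if hs else []):
        uv=(c[:,0]+.5)/up-.5+[x0,y0];P=np.array([ray(s,*k,z)[:2] for k in uv]);B=P.mean(0)
        for _ in range(8):
            k=(P-B)@d<.012
            A=np.c_[2*P[k],np.ones(k.sum())];sol=np.linalg.lstsq(A,(P[k]**2).sum(1),rcond=None)[0];B=sol[:2];r=np.sqrt(sol[2]+B@B)
        out.append((B,r))
    return out
E
python3 - <<'E'
from h import *
print(robot.get_eef_pos(),robot.get_clock(),robot.get_ft_force())
s=load('top1');a=np.deg2rad(93.4);d=np.array([np.cos(a),np.sin(a)])
for th in (150,170,190):
    print([ (b.round(4),round(r,4)) for b,r in ringtop(s,(330,356,165,192),.0788,d,th)])
s0=load('top0');a=np.deg2rad(113.4);d=np.array([np.cos(a),np.sin(a)])
for th in (150,170,190):
    print([ (b.round(4),round(r,4)) for b,r in ringtop(s0,(195,226,213,246),.018,d,th)])
for b in (.0788,):print(proj(s,[.5805,-.1007,b]))
# depth around ring
W=cloud(s);m=(W[...,2]>.07)&(W[...,2]<.09)&(np.hypot(W[...,0]-.58,W[...,1]+.1)<.03);P=W[m];print(m.sum(),P.mean(0),P.min(0),P.max(0))
E
```

```text
[0.57143735 0.02618255 0.25393633] 11.6083 [ 0.78559467 -0.38615002 -3.15641355]
[(array([ 0.5793, -0.0995]), np.float64(0.0244)), (array([ 0.582 , -0.1026]), np.float64(0.0104))]
[(array([ 0.5796, -0.0999]), np.float64(0.0238)), (array([ 0.5803, -0.101 ]), np.float64(0.0129))]
[(array([ 0.5804, -0.1014]), np.float64(0.0223)), (array([ 0.5798, -0.0997]), np.float64(0.0153))]
[(array([0.5086, 0.211 ]), np.float64(0.0245)), (array([0.5093, 0.211 ]), np.float64(0.0142))]
[(array([0.5086, 0.211 ]), np.float64(0.0241)), (array([0.5094, 0.2112]), np.float64(0.0153))]
[(array([0.5087, 0.211 ]), np.float64(0.0237)), (array([0.5094, 0.2112]), np.float64(0.0162))]
[342.73802547 177.21440175]
307 [ 0.57798826 -0.09895039  0.07817289] [ 0.55524916 -0.12478219  0.07000853] [ 0.60268862 -0.07057914  0.08867085]
```

```bash
cat >> h.py <<'E'
def goto(p,q=None,v=.1,f_stop=None,n=2,tol=.0004):
    """line move, then correct the standing error"""
    p=np.asarray(p,float);c=p.copy();hit=robot.move_l(list(c),q,v,f_stop)
    for _ in range(n):
        e=p-robot.get_eef_pos()
        if hit or np.linalg.norm(e)<tol: break
        c=c+e; hit=robot.move_l(list(c),q,.05,f_stop)
    return hit,c
E
python3 - <<'E'
from h import *
D=np.deg2rad
a=D(93.4);N=np.array([.5789,-.1008]);L=.1255
xy=N+L*np.array([np.cos(a),np.sin(a)])+[.0007,0.0003]
h,c=goto([*xy,.044+.034+.155],quat(a,1))
e=robot.get_eef_pos();q=robot.get_orientation();print(h,c,e,xy,robot.get_clock())
R=Ro.from_quat(np.r_[q[1:],q[0]]).as_matrix();print(R.round(4), np.rad2deg(np.arctan2(R[1,1],R[0,1])))
s,_,_=snap('top','top2');s=load('top2');d=np.array([np.cos(a),np.sin(a)])
for th in (150,170,190):
    print([ (b.round(4),round(r,4)) for b,r in ringtop(s,(328,354,168,196),.058,d,th)])
im=s['im'][:,:,::-1]
cv2.imwrite('pics/top2c.png',cv2.resize(im[150:220,300:380],None,fx=8,fy=8,interpolation=cv2.INTER_CUBIC))
E
```

```text
False [0.57202079 0.02479803 0.23258854] [0.57199177 0.02482256 0.23262428] [0.57215705 0.0247791 ] 12.4667
[[ 0.     -0.0593  0.9982]
 [ 0.      0.9982  0.0593]
 [-1.      0.      0.    ]] 93.39862077674839
[(array([ 0.5794, -0.1006]), np.float64(0.0245)), (array([ 0.5799, -0.1017]), np.float64(0.0108))]
[(array([ 0.5797, -0.1011]), np.float64(0.0238)), (array([ 0.5798, -0.1023]), np.float64(0.0131))]
[(array([ 0.5812, -0.1055]), np.float64(0.0181))]
```

View pics/top2c.png

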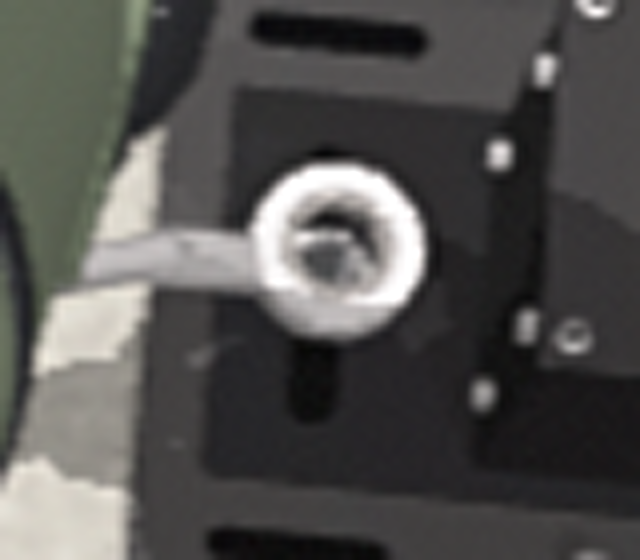

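The ring sits over the nut, with the stud visible through the hole, and the offset is about 1 mm or less. I'll lower it guardedly.

```bash
python3 - <<'E'
from h import *
D=np.deg2rad
a=D(93.4);e=robot.get_eef_pos();f0=robot.get_ft_force()
hit=robot.move_l([.5725,.0248,.2045],v=.05,f_stop=12)
print(hit,robot.get_eef_pos(),robot.get_ft_force()-f0,robot.get_torque(),robot.get_clock())
robot.sleep(.1);print(robot.get_eef_pos(),robot.get_ft_force()-f0)
E
```

```text
False [0.57249064 0.02465621 0.2045513 ] [-0.63096792  0.93837698  3.40014205] [-0.11584665  0.18304352 -0.08094781] 13.225
[0.57250818 0.02464849 0.20470747] [ 0.13385683 -0.53725818  2.76484132]
```

```bash
cat >> h.py <<'E'
C=np.array([.5799,-.1006]);LL=.1255;Z=.2045
def tau():
    f=robot.get_ft_force();m=robot.get_torque();r=robot.get_eef_pos()[:2]-C
    return m[2]+r[0]*f[1]-r[1]*f[0],f
def psi():
    q=robot.get_orientation();R=Ro.from_quat(np.r_[q[1:],q[0]]).as_matrix();return np.rad2deg(np.arctan2(R[1,1],R[0,1]))
def swing(p1,step=10,v=.1,fstop=18,tmax=1.5):
    p0=psi();n=max(1,int(np.ceil(abs(p1-p0)/step)))
    t0,f0=tau()
    for p in np.linspace(p0,p1,n+1)[1:]:
        a=np.deg2rad(p)
        hit=robot.move_l([C[0]+LL*np.cos(a),C[1]+LL*np.sin(a),Z],quat(a,1),v,fstop)
        t,f=tau();e=robot.get_eef_pos();d=np.array([np.cos(psi()*np.pi/180),np.sin(psi()*np.pi/180)])
        print(f'psi {psi():.1f}/{p:.1f} hit {hit} tau {t-t0:.2f} f {f.round(1)} rad {(e[:2]-C)@d-LL:.4f} tang {(e[:2]-C)@[-d[1],d[0]]:.4f} z {e[2]:.4f} gap {robot.get_finger_gap()*1e3:.1f} t {robot.get_clock():.2f}')
        if hit or abs(t-t0)>tmax: return True
    return False
E
python3 - <<'E'
from h import *
print(tau()); print(swing(83.4,step=5)); print(swing(50))
snap('top','top3');snap('side','side3')
im=load('side3')['im'][:,:,::-1]
cv2.imwrite('pics/side3c.png',cv2.resize(im[180:300,140:300],None,fx=5,fy=5,interpolation=cv2.INTER_CUBIC))
E
```

```text
(np.float64(-0.04726557775490103), array([-0.08836208, -0.73612841, -1.77390123]))
psi 88.5/88.4 hit False tau 0.03 f [ 0.4  0.7 -3. ] rad 0.0002 tang -0.0003 z 0.2046 gap 9.0 t 13.58
psi 83.5/83.4 hit False tau -0.05 f [ 1.1  2.6 -0.7] rad 0.0002 tang -0.0001 z 0.2044 gap 9.2 t 13.84
False
psi 75.4/75.2 hit False tau 0.14 f [ 1.5  3.3 -0.5] rad 0.0003 tang 0.0000 z 0.2043 gap 9.3 t 14.18
psi 66.9/66.8 hit False tau 0.25 f [ 1.5  4.2 -0.3] rad 0.0002 tang 0.0000 z 0.2044 gap 9.3 t 14.51
psi 58.5/58.4 hit False tau 0.18 f [ 2.8  4.8 -0.5] rad 0.0002 tang -0.0001 z 0.2045 gap 9.5 t 14.84
psi 50.1/50.0 hit False tau 0.21 f [ 3.9  4.5 -0.8] rad 0.0002 tang -0.0001 z 0.2045 gap 9.0 t 15.18
False
```

View pics/side3c.png

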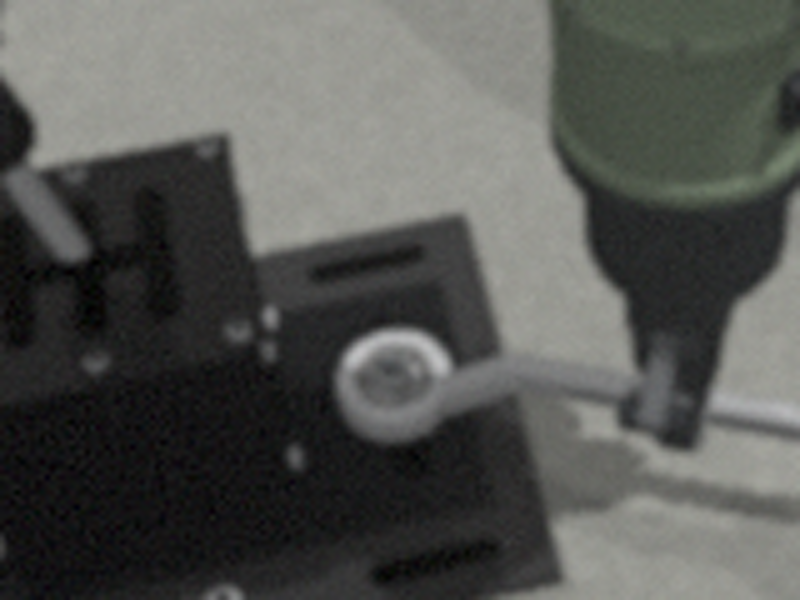

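The ring is fully down around the nut, at about (395,385) in the crop. The torque reads 0.2 N m, which matches the stated drag. Next is the return swing, then the next stroke.

```bash
python3 - <<'E'
from h import *
print(swing(125)); print(swing(45,tmax=.8))
E
```

```text
psi 59.5/59.5 hit False tau 0.03 f [ 1.1  2.1 -2.4] rad -0.0001 tang 0.0002 z 0.2048 gap 9.3 t 15.63
psi 68.7/68.9 hit False tau -0.19 f [ 1.2  2.1 -2.9] rad -0.0003 tang 0.0001 z 0.2047 gap 8.9 t 15.99
psi 78.1/78.2 hit False tau -0.19 f [ 1.2  3.3 -1.9] rad -0.0001 tang -0.0001 z 0.2047 gap 9.4 t 16.35
psi 87.4/87.6 hit False tau -0.15 f [ 0.3  3.6 -1.6] rad -0.0002 tang -0.0001 z 0.2046 gap 9.3 t 16.71
psi 96.8/96.9 hit False tau -0.02 f [-1.   3.9 -2.2] rad -0.0002 tang -0.0001 z 0.2046 gap 9.4 t 17.07
psi 106.2/106.3 hit False tau -0.18 f [-0.4  3.7 -1.1] rad -0.0002 tang -0.0000 z 0.2045 gap 9.4 t 17.43
psi 115.5/115.6 hit False tau -0.09 f [-1.6  4.1 -0.7] rad -0.0003 tang 0.0001 z 0.2045 gap 9.7 t 17.78
psi 124.9/125.0 hit False tau -0.12 f [-2.8  4.5 -1.4] rad -0.0002 tang 0.0002 z 0.2044 gap 9.2 t 18.14
False
psi 115.0/114.9 hit False tau 0.14 f [-0.9  1.4 -0.6] rad -0.0001 tang -0.0003 z 0.2042 gap 9.6 t 18.51
psi 105.1/105.0 hit False tau 0.18 f [-0.3  3.6 -0.1] rad -0.0001 tang 0.0000 z 0.2043 gap 8.7 t 18.88
psi 95.2/95.0 hit False tau 0.16 f [-0.4  6.2  0.8] rad 0.0001 tang 0.0001 z 0.2043 gap 9.2 t 19.24
psi 85.2/85.0 hit False tau 0.08 f [ 1.5  6.8 -0.3] rad 0.0000 tang 0.0000 z 0.2043 gap 9.0 t 19.61
psi 75.2/75.0 hit False tau 0.01 f [ 2.7  6.6 -0. ] rad 0.0000 tang -0.0001 z 0.2043 gap 9.4 t 19.98
psi 65.2/65.0 hit False tau 0.09 f [ 4.3  7.5 -0.6] rad 0.0000 tang -0.0002 z 0.2044 gap 9.1 t 20.34
psi 55.2/55.0 hit False tau 0.21 f [4.4 8.2 0.5] rad -0.0000 tang -0.0004 z 0.2045 gap 9.5 t 20.71
psi 45.2/45.0 hit False tau 0.27 f [ 5.5  8.3 -0.1] rad -0.0000 tang -0.0005 z 0.2045 gap 9.2 t 21.07
False
```

```bash
sed -i 's/LL=.1255/LL=.1262/; s/t0,f0=tau()/t0=-0.0/' h.py; python3 - <<'E'
from h import *
print(swing(125,step=13.4,v=.13)); print(swing(45,tmax=.8))
E
```

```text
psi 58.6/58.5 hit False tau -0.03 f [ 0.9  1.  -1.9] rad -0.0009 tang 0.0001 z 0.2047 gap 9.0 t 21.46
psi 71.7/71.8 hit False tau -0.06 f [ 0.8  1.6 -0.6] rad -0.0007 tang -0.0000 z 0.2047 gap 9.7 t 21.84
psi 84.9/85.1 hit False tau 0.04 f [-0.4  1.1 -1.5] rad -0.0006 tang -0.0001 z 0.2046 gap 9.4 t 22.23
psi 98.2/98.4 hit False tau -0.22 f [ 0.8  0.8 -1.6] rad -0.0006 tang -0.0001 z 0.2046 gap 9.2 t 22.61
psi 111.4/111.7 hit False tau -0.04 f [-0.8  0.1 -1.4] rad -0.0006 tang -0.0001 z 0.2045 gap 9.2 t 22.99
psi 124.7/125.0 hit False tau 0.05 f [-0.7 -1.8 -2.9] rad -0.0006 tang -0.0000 z 0.2045 gap 9.1 t 23.38
False
psi 114.7/114.8 hit False tau -0.02 f [ 0.2 -1.8 -2.2] rad -0.0000 tang -0.0006 z 0.2042 gap 9.0 t 23.75
psi 104.8/104.8 hit False tau 0.06 f [ 0.9 -4.  -3.1] rad -0.0002 tang -0.0001 z 0.2043 gap 9.3 t 24.12
psi 94.8/94.8 hit False tau 0.16 f [-0.4 -4.4 -2.9] rad -0.0003 tang 0.0000 z 0.2044 gap 9.2 t 24.48
psi 84.9/84.9 hit False tau -0.01 f [ 0.7 -5.1 -2.9] rad -0.0003 tang 0.0002 z 0.2043 gap 8.8 t 24.85
psi 75.0/74.9 hit False tau 0.13 f [-0.9 -4.3 -2.4] rad -0.0002 tang 0.0002 z 0.2043 gap 9.4 t 25.22
psi 65.0/64.9 hit False tau 0.09 f [-1.2 -4.2 -2.5] rad -0.0002 tang 0.0001 z 0.2044 gap 9.2 t 25.58
psi 55.1/55.0 hit False tau -0.02 f [ 0.4 -1.2 -2.1] rad 0.0002 tang 0.0002 z 0.2044 gap 9.4 t 25.95
psi 45.2/45.0 hit False tau 0.19 f [-1.3 -2.1 -1.2] rad -0.0001 tang 0.0002 z 0.2043 gap 9.1 t 26.32
False
```

```bash
sed -i 's/LL=.1262/LL=.1259/' h.py; python3 - <<'E'
from h import *
snap('side','side4')
im=load('side4')['im'][:,:,::-1]
cv2.imwrite('pics/side4c.png',cv2.resize(im[180:300,140:300],None,fx=5,fy=5,interpolation=cv2.INTER_CUBIC))
swing(120,step=13.4,v=.13); print(swing(45,tmax=.8))
E
```

```text
psi 57.7/57.7 hit False tau -0.05 f [ 0.7 -1.5 -3.3] rad 0.0003 tang 0.0004 z 0.2049 gap 9.3 t 26.73
psi 70.0/70.1 hit False tau 0.06 f [-0.8 -1.5 -2.9] rad -0.0001 tang 0.0000 z 0.2048 gap 9.2 t 27.10
psi 82.4/82.6 hit False tau -0.02 f [-0.8 -1.8 -2.5] rad -0.0002 tang -0.0001 z 0.2047 gap 9.2 t 27.47
psi 94.8/95.1 hit False tau -0.06 f [-0.  -1.1 -1.5] rad -0.0002 tang -0.0003 z 0.2047 gap 9.3 t 27.83
psi 107.3/107.5 hit False tau -0.04 f [-0.6 -0.1 -2.5] rad -0.0003 tang -0.0003 z 0.2046 gap 9.0 t 28.20
psi 119.8/120.0 hit False tau -0.05 f [-0.4 -1.2 -2.2] rad -0.0004 tang -0.0002 z 0.2045 gap 9.0 t 28.57
psi 110.4/110.4 hit False tau 0.06 f [-0.7 -0.3 -0.5] rad 0.0002 tang -0.0006 z 0.2042 gap 9.5 t 28.93
psi 101.1/101.1 hit False tau 0.28 f [-1.  -1.1 -1.9] rad -0.0000 tang -0.0001 z 0.2043 gap 9.3 t 29.28
psi 91.8/91.7 hit False tau 0.37 f [-1.7 -1.5 -1.3] rad -0.0001 tang 0.0001 z 0.2043 gap 9.3 t 29.64
psi 82.5/82.4 hit False tau 0.03 f [ 0.4 -0.5 -1.9] rad -0.0001 tang 0.0001 z 0.2044 gap 9.0 t 30.00
psi 73.2/73.0 hit False tau 0.09 f [ 0.5 -0.2 -1.7] rad -0.0000 tang 0.0001 z 0.2044 gap 9.0 t 30.36
psi 63.8/63.7 hit False tau 0.10 f [ 0.7  0.2 -1.6] rad -0.0002 tang 0.0001 z 0.2044 gap 9.1 t 30.72
psi 54.5/54.3 hit False tau 0.29 f [ 0.8  1.2 -0.5] rad 0.0000 tang 0.0002 z 0.2044 gap 9.1 t 31.07
psi 45.2/45.0 hit False tau 0.11 f [ 2.2  1.6 -1.2] rad 0.0000 tang 0.0001 z 0.2044 gap 9.2 t 31.43
False
```

View pics/side4c.png

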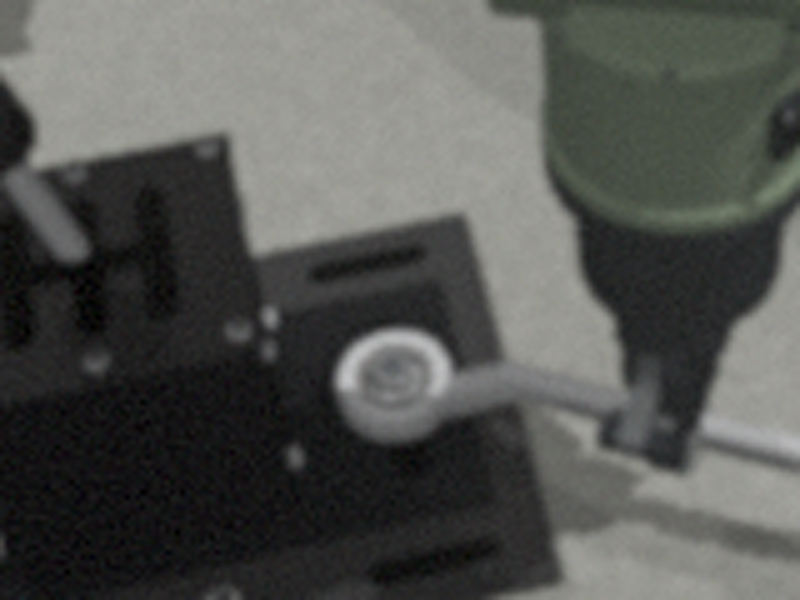

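```bash
python3 - <<'E'
from h import *
T=[tau()[0] for _ in range(20)];print(np.round(T,2),np.mean(T),robot.get_clock())
snap('top','top5');s=load('top5')
im=s['im'][:,:,::-1]
cv2.imwrite('pics/top5c.png',cv2.resize(im[150:220,300:380],None,fx=8,fy=8,interpolation=cv2.INTER_CUBIC))
W=cloud(s);u0,v0=328,174
print((W[v0:196,u0:354,2]*1000).round(0).astype(int))
E
```

```text
[0.11 0.11 0.11 0.11 0.11 0.11 0.11 0.11 0.11 0.11 0.11 0.11 0.11 0.11
 0.11 0.11 0.11 0.11 0.11 0.11] 0.11379534963177669 31.4333
[[  41   39   38   36   33   32   13   11   14   14   28   35   29   34
    32   29   14   13   13   11   13   13   17   15   13   13]
 [  39   38   38   35   35   37   32   25   29   30   30   30   30   28
    31   33   31   31   31   14   14   16   16   14   15   12]
 [  41   39   37   32   36   32   32   32   27   28   31   29   31   30
    30   30   26   32   28   26   12   13   16   13   13   11]
 [  29   31   36   36   33   29   31   30   25   29   28   27   28   29
    31   27   30   33   30   32   28   12   16   12   14   13]
 [  24   31   36 1096   31   30   29   32   32   32   30   29   29   30
    31   26   27   30   32   26   30   35   14   14   13   15]
 [  14   26   32   31   30   31   31   29   29   28   29   22   20   21
    28   27   29   28   28   34   35   26   11   13   12   11]
 [   9   15   21   26   30   32   29   26   29   29   26   28   42   36
    35   37   24   29   31   31   34   31   29   12    8   10]
 [  11   16   11   31   
[... 1301 characters left out ...]
 21   12   15   15   12]
 [  12   14    7   17   10   21   27   32   30   29   34   32   33   29
    31   32   29   34   31   28   25   14   14   14   14   15]
 [  13   14   10   14   12   13   18   26   30   31   29   32   31   29
    31   34   26   29   32   19   13   12   12   12   13   10]
 [  18   10    9   12   14    9   12   20   22   26   28   28   26   29
    29   30   27   24   17   12   12   13    8   11   12   11]
 [  13   12   12   12   11   15   12   15   13   21   20   19   22   23
    23   22   21   15    9   15   12   15   12   14   10   13]
 [  13   16   11   11   14    8   10   13   15   15   11   18   17   14
    17   18   12    8   13   15   12   16    9   11   14   16]]
```

View pics/top5c.png

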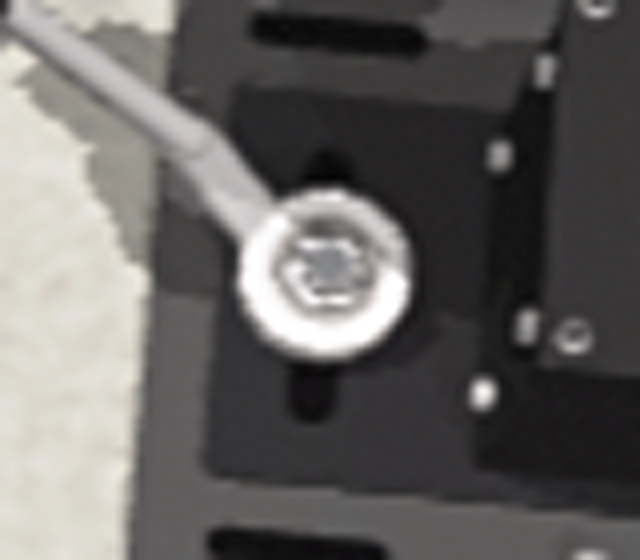

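```bash
python3 - <<'E'
from h import *
for n,z in (('top3',.058),('top5',.058)):
    s=load(n);W=cloud(s);g=cv2.cvtColor(s['im'],cv2.COLOR_RGB2GRAY).astype(int)
    im=s['im'].astype(int)
    # pixels of shank: grey, between ring and gripper
    d=W[...,:2]-C
    r=np.hypot(d[...,0],d[...,1]);m=(r>.055)&(r<.10)&(W[...,2]>.045)&(W[...,2]<.07)&(d[...,1]>0)&(abs(im.max(2)-im.min(2))<25)&(g>90)
    P=W[m][:,:2];print(n,m.sum())
    v,u=np.where(m);Q=np.array([ray(s,a,b,.058)[:2] for a,b in zip(u,v)])
    l=cv2.fitLine(Q.astype(np.float32),cv2.DIST_HUBER,0,.01,.01).ravel();print(np.rad2deg(np.arctan2(l[1],l[0]))%180,'from centre',np.rad2deg(np.arctan2(*(Q.mean(0)-C-[.0012,0])[::-1])))
im=load('top5')['im'][:,:,::-1]
cv2.imwrite('pics/top5d.png',cv2.resize(im[60:240,220:400],None,fx=3.3,fy=3.3,interpolation=cv2.INTER_CUBIC))
E
```

```text
top3 112
49.391514 from centre 51.67573660516997
top5 111
43.78453 from centre 46.840975127746084
```

View pics/top5d.png

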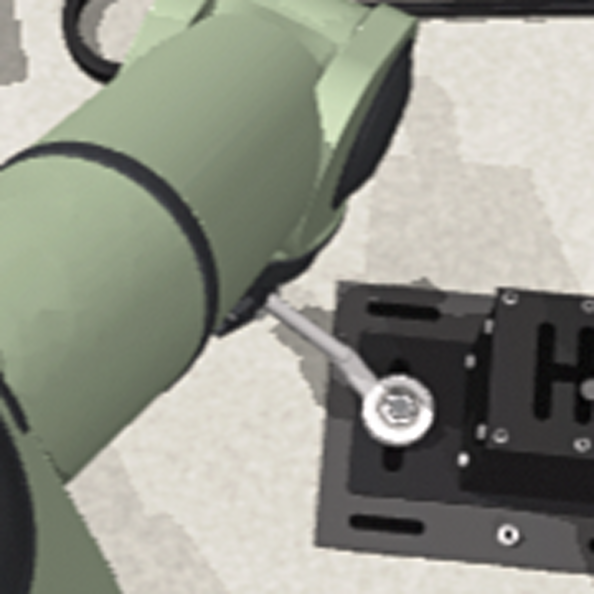

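View pics/top3.png

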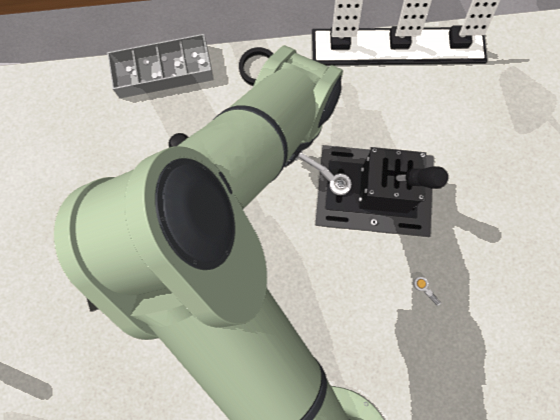

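```bash
python3 - <<'E'
from h import *
print(swing(22,step=4,tmax=.8))
E
```

```text
psi 41.4/41.3 hit False tau 0.15 f [ 0.1  0.7 -0.4] rad 0.0000 tang 0.0001 z 0.2046 gap 9.2 t 31.73
psi 37.5/37.5 hit False tau 0.06 f [ 2.3  1.3 -0.2] rad -0.0000 tang -0.0001 z 0.2045 gap 9.2 t 31.98
psi 33.7/33.6 hit False tau -0.01 f [ 3.3  0.9 -1.1] rad -0.0001 tang -0.0000 z 0.2045 gap 8.9 t 32.23
psi 29.8/29.7 hit False tau -0.16 f [ 2.1 -0.6 -1.8] rad -0.0002 tang -0.0001 z 0.2044 gap 9.0 t 32.48
psi 26.0/25.9 hit False tau -0.01 f [-0.1 -0.6 -2.5] rad -0.0003 tang -0.0001 z 0.2043 gap 9.0 t 32.73
psi 22.2/22.0 hit False tau 0.06 f [ 0.5  0.2 -1.4] rad -0.0002 tang -0.0001 z 0.2044 gap 9.4 t 32.98
False
```

```bash
python3 - <<'E'
import h
from h import *
def tau_avg():
    A=[];F=[]
    for _ in range(4):
        robot.sleep(.015);t,f=_t();A.append(t);F.append(f)
    return np.mean(A),np.mean(F,0)
_t=h.tau;h.tau=tau_avg
print(h.swing(150,step=16,v=.14)); print(h.swing(60,step=11,v=.12,tmax=.8))
E
```

```text
psi 38.1/38.1 hit False tau -0.08 f [ 0.9 -0.5 -2.2] rad 0.0001 tang 0.0000 z 0.2046 gap 9.2 t 33.48
psi 54.0/54.1 hit False tau -0.06 f [ 0.5  0.3 -2. ] rad -0.0001 tang -0.0002 z 0.2046 gap 9.1 t 33.98
psi 69.9/70.1 hit False tau 0.03 f [-0.3  1.  -2.1] rad -0.0002 tang -0.0003 z 0.2046 gap 9.2 t 34.47
psi 85.9/86.1 hit False tau -0.04 f [-0.3  1.1 -2.2] rad -0.0002 tang -0.0003 z 0.2045 gap 9.0 t 34.96
psi 101.8/102.1 hit False tau -0.08 f [-0.7  1.1 -2.1] rad -0.0002 tang -0.0003 z 0.2045 gap 9.0 t 35.45
psi 117.8/118.0 hit False tau -0.07 f [-0.8 -0.1 -1.7] rad -0.0002 tang -0.0004 z 0.2044 gap 9.2 t 35.94
psi 133.8/134.0 hit False tau -0.06 f [-0.9 -0.5 -1.8] rad -0.0002 tang -0.0004 z 0.2044 gap 9.4 t 36.43
psi 149.8/150.0 hit False tau -0.07 f [-0.9 -0.9 -1.3] rad -0.0002 tang -0.0004 z 0.2044 gap 9.1 t 36.92
False
psi 139.9/139.9 hit False tau 0.00 f [ 1.  -1.7 -2.3] rad 0.0000 tang -0.0004 z 0.2044 gap 9.3 t 37.33
psi 130.0/129.9 hit False tau 0.00 f [ 0.7  0.9 -1.9] rad 0.0001 tang 0.0001 z 0.2044 gap 9.0 t 37.73
psi 120.0/119.9 hit False tau 0.03 f [ 1.4 -0.2 -2. ] rad -0.0002 tang 0.0004 z 0.2045 gap 9.1 t 38.12
psi 110.0/109.9 hit False tau 0.19 f [ 0.1 -0.4 -1.4] rad -0.0002 tang 0.0004 z 0.2044 gap 9.1 t 38.52
psi 100.0/99.9 hit False tau 0.07 f [ 0.9 -0.5 -2.1] rad -0.0002 tang 0.0003 z 0.2044 gap 8.9 t 38.92
psi 90.1/89.9 hit False tau 0.05 f [ 0.8 -0.1 -1.8] rad -0.0002 tang 0.0003 z 0.2044 gap 9.1 t 39.33
psi 80.1/80.0 hit False tau 0.04 f [ 0.9 -0.5 -1.2] rad -0.0002 tang 0.0003 z 0.2044 gap 9.1 t 39.73
psi 70.1/70.0 hit False tau 0.13 f [ 0.7  0.3 -1.1] rad -0.0001 tang 0.0003 z 0.2044 gap 8.9 t 40.12
psi 60.2/60.0 hit False tau 0.02 f [ 1.8  0.7 -0.8] rad -0.0000 tang 0.0002 z 0.2045 gap 9.2 t 40.52
False
```

```bash
python3 - <<'E'
from h import *
snap('top','top6')
A=[]
for n in ('top0','top3','top5','top6'):
    im=load(n)['im'][:,:,::-1]
    a=im[172:198,327:353];A.append(cv2.resize(a,(380,380),interpolation=cv2.INTER_CUBIC))
cv2.imwrite('pics/cmp.png',cv2.resize(np.vstack([np.hstack(A[:2]),np.hstack(A[2:])]),(590,590)))
print(psi(),robot.get_eef_pos())
E
```

```text
60.14895125000929 [0.64233824 0.00869465 0.20455717]
```

View pics/cmp.png

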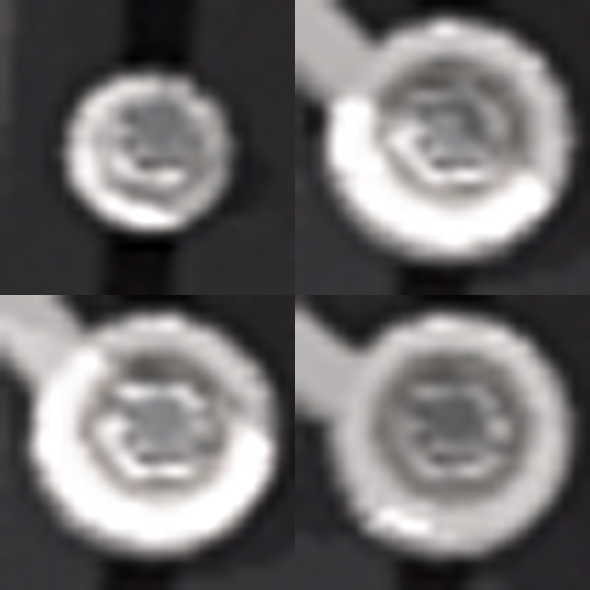

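The hexagon inside the ring looks the same in the last two pictures (bottom edge level at about (155,465) and (455,460)). That would mean the nut did not turn during the last strokes. I'll test a slower forward swing with averaged torque readings.

```bash
python3 - <<'E'
import h
from h import *
def tau_avg():
    A=[];F=[]
    for _ in range(4):
        t,f=_t();A.append(t);F.append(f);robot.sleep(.01)
    return np.mean(A),np.mean(F,0)
_t=h.tau
h.swing(112,step=17.5,v=.12); h.tau=tau_avg
print(h.swing(76,step=6,v=.04,tmax=.8))
snap('top','top7')
im=load('top7')['im'][:,:,::-1]
cv2.imwrite('pics/cmp2.png',cv2.resize(im[172:198,327:353],(500,500),interpolation=cv2.INTER_CUBIC))
E
```

```text
psi 77.4/77.4 hit False tau -0.10 f [ 1.4 -0.5 -2.4] rad -0.0002 tang 0.0002 z 0.2049 gap 9.4 t 41.04
psi 94.5/94.7 hit False tau 0.02 f [-0.5 -1.2 -1.2] rad -0.0003 tang -0.0001 z 0.2047 gap 9.1 t 41.51
psi 111.8/112.0 hit False tau 0.25 f [-1.9 -1.1 -1.7] rad -0.0003 tang -0.0000 z 0.2044 gap 8.8 t 41.98
psi 105.8/105.8 hit False tau 0.27 f [-1.1 -2.9 -1.7] rad -0.0001 tang -0.0001 z 0.2043 gap 9.2 t 42.50
psi 99.9/99.8 hit False tau -0.01 f [ 0.8 -2.3 -2.5] rad -0.0001 tang -0.0000 z 0.2045 gap 9.0 t 43.01
psi 94.0/93.9 hit False tau -0.05 f [ 1.4 -2.7 -2.7] rad -0.0000 tang 0.0001 z 0.2045 gap 9.0 t 43.52
psi 88.0/87.9 hit False tau -0.01 f [ 0.9  0.5 -1.8] rad 0.0003 tang 0.0000 z 0.2044 gap 9.0 t 44.02
psi 82.0/82.0 hit False tau -0.01 f [ 0.7  0.5 -1.3] rad 0.0001 tang 0.0001 z 0.2044 gap 9.2 t 44.53
psi 76.1/76.0 hit False tau -0.03 f [ 0.8 -1.  -1.7] rad -0.0001 tang 0.0001 z 0.2045 gap 9.1 t 45.04
False
```

View pics/cmp2.png

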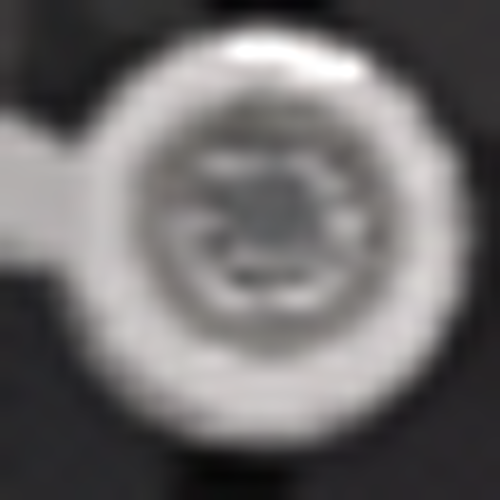

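```bash
python3 - <<'E'
import h
from h import *
print(h.swing(46,step=10,v=.1,tmax=.8))
snap('top','top8')
A=[]
for n in ('top3','top5','top7','top8'):
    im=load(n)['im'][:,:,::-1]
    g=cv2.cvtColor(im[178:193,332:348],cv2.COLOR_BGR2GRAY);g=cv2.normalize(g,None,0,255,cv2.NORM_MINMAX)
    A.append(cv2.resize(g,(300,300),interpolation=cv2.INTER_CUBIC))
cv2.imwrite('pics/cmp3.png',np.vstack([np.hstack(A[:2]),np.hstack(A[2:])]))
E
```

```text
psi 68.7/68.6 hit False tau 0.21 f [-0.5  1.2 -1.2] rad 0.0000 tang -0.0000 z 0.2043 gap 8.9 t 45.41
psi 61.2/61.0 hit False tau 0.05 f [ 1.   1.  -1.6] rad 0.0000 tang 0.0000 z 0.2043 gap 9.4 t 45.73
psi 53.7/53.5 hit False tau -0.00 f [ 1.6  0.7 -1. ] rad -0.0000 tang 0.0000 z 0.2044 gap 9.3 t 46.04
psi 46.2/46.0 hit False tau -0.03 f [ 1.  -0.2 -1.9] rad -0.0001 tang 0.0001 z 0.2044 gap 9.1 t 46.36
False
```

View pics/cmp3.png

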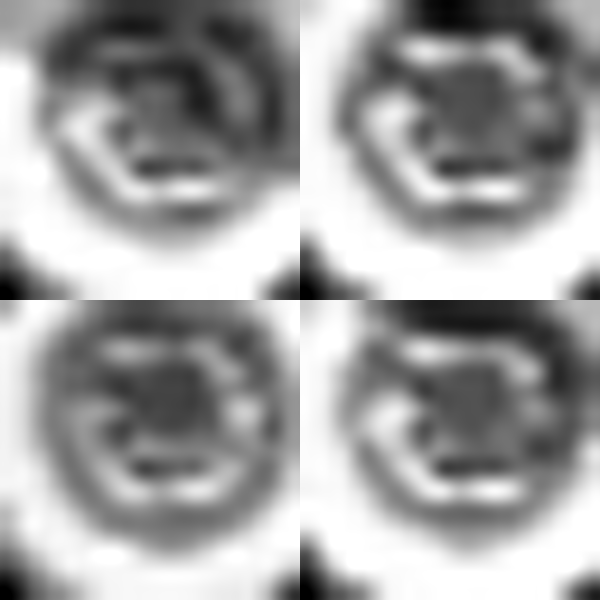

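```bash
python3 - <<'E'
import h
from h import *
h.swing(82,step=18,v=.12)
out=[]
for p in np.arange(79.5,50,-2.5):
    a=np.deg2rad(p)
    robot.move_l([C[0]+LL*np.cos(a),C[1]+LL*np.sin(a),Z],quat(a,1),.15)
    t,f=tau();m=robot.get_torque();d=np.array([np.cos(a),np.sin(a)])
    out.append([p,psi(),t,m[2],f[:2]@[-d[1],d[0]],f[:2]@d])
print(np.round(out,2));print(robot.get_clock())
snap('top','top9')
A=[]
for n in ('top8','top9'):
    im=load(n)['im'][:,:,::-1]
    g=cv2.cvtColor(im[178:193,332:348],cv2.COLOR_BGR2GRAY);g=cv2.normalize(g,None,0,255,cv2.NORM_MINMAX)
    A.append(cv2.resize(g,(300,300),interpolation=cv2.INTER_CUBIC))
cv2.imwrite('pics/cmp4.png',np.hstack(A))
E
```

```text
psi 64.1/64.1 hit False tau -0.05 f [ 0.6 -1.3 -2. ] rad -0.0000 tang 0.0002 z 0.2048 gap 8.8 t 46.89
psi 81.8/82.0 hit False tau 0.03 f [-0.4 -1.8 -2.2] rad -0.0002 tang -0.0001 z 0.2047 gap 9.4 t 47.37
[[ 7.950e+01  7.946e+01  9.000e-02  3.000e-02  5.100e-01 -5.700e-01]
 [ 7.700e+01  7.706e+01 -1.000e-02  1.000e-02 -2.000e-01  9.800e-01]
 [ 7.450e+01  7.459e+01 -5.000e-02  0.000e+00 -4.500e-01  1.090e+00]
 [ 7.200e+01  7.210e+01 -4.000e-02  2.000e-02 -4.300e-01  1.100e+00]
 [ 6.950e+01  6.960e+01 -1.000e-02  0.000e+00 -1.000e-01  8.400e-01]
 [ 6.700e+01  6.709e+01 -1.000e-01  1.000e-02 -9.100e-01  1.050e+00]
 [ 6.450e+01  6.460e+01 -4.000e-02  1.000e-02 -4.200e-01  6.600e-01]
 [ 6.200e+01  6.210e+01  5.000e-02  7.000e-02 -1.300e-01  6.500e-01]
 [ 5.950e+01  5.960e+01  1.200e-01  1.200e-01  2.000e-02  1.470e+00]
 [ 5.700e+01  5.710e+01  1.200e-01  7.000e-02  3.900e-01  6.700e-01]
 [ 5.450e+01  5.460e+01  1.300e-01  1.200e-01  9.000e-02  8.700e-01]
 [ 5.200e+01  5.210e+01  2.400e-01  1.300e-01  8.800e-01  1.000e+00]]
50.3667
```

View pics/cmp4.png

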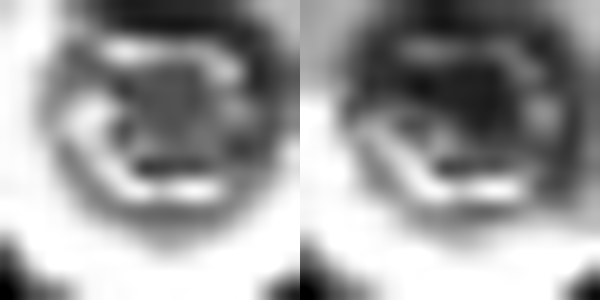

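```bash
python3 - <<'E'
import h
from h import *
out=[]
for p in np.arange(47,21,-5):
    a=np.deg2rad(p)
    robot.move_l([C[0]+LL*np.cos(a),C[1]+LL*np.sin(a),Z],quat(a,1),.15)
    t,f=tau();m=robot.get_torque();d=np.array([np.cos(a),np.sin(a)])
    out.append([p,psi(),t,m[2],f[:2]@[-d[1],d[0]],f[:2]@d])
    if m[2]>.6 or t>.8: break
print(np.round(out,2));print(robot.get_clock())
E
```

```text
[[ 4.700e+01  4.709e+01  2.100e-01  7.000e-02  1.130e+00  1.940e+00]
 [ 4.200e+01  4.211e+01  5.000e-02  2.000e-02  2.500e-01  5.200e+00]
 [ 3.700e+01  3.710e+01  1.000e-02  4.000e-02 -2.400e-01  2.020e+00]
 [ 3.200e+01  3.210e+01 -0.000e+00  8.000e-02 -6.200e-01  1.460e+00]
 [ 2.700e+01  2.711e+01 -8.000e-02  6.000e-02 -1.120e+00  2.000e-01]
 [ 2.200e+01  2.212e+01 -0.000e+00  5.000e-02 -3.800e-01  1.400e-01]]
51.9167
```

```bash
python3 - <<'E'
from h import *
A=[]
for n in ('top0','top3','top5','top9'):
    s=load(n);x0,y0,k=329,174,18
    g=cv2.cvtColor(s['im'][y0:y0+22,x0:x0+22],cv2.COLOR_RGB2GRAY);g=cv2.resize(g,None,fx=k,fy=k,interpolation=cv2.INTER_CUBIC)
    g=cv2.cvtColor(np.clip((g.astype(float)-60)*1.3,0,255).astype(np.uint8),cv2.COLOR_GRAY2BGR);g0=g.copy()
    for ang,col in ((33.4,(0,0,255)),(0,(0,255,0))):
        P=[]
        for j in range(6):
            th=np.deg2rad(ang+30+60*j);p=proj(s,[.5805+.0127*np.cos(th),-.1007+.0127*np.sin(th),.0285])
            P.append(((p-[x0,y0]+.5)*k))
        for p in P: cv2.circle(g,tuple(np.int_(p)),5,col,-1)
    A.append(g)
cv2.imwrite('pics/ov.png',cv2.resize(np.vstack([np.hstack(A[:2]),np.hstack(A[2:])]),(600,600)))
E
```

```text
(no output)
```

View pics/ov.png

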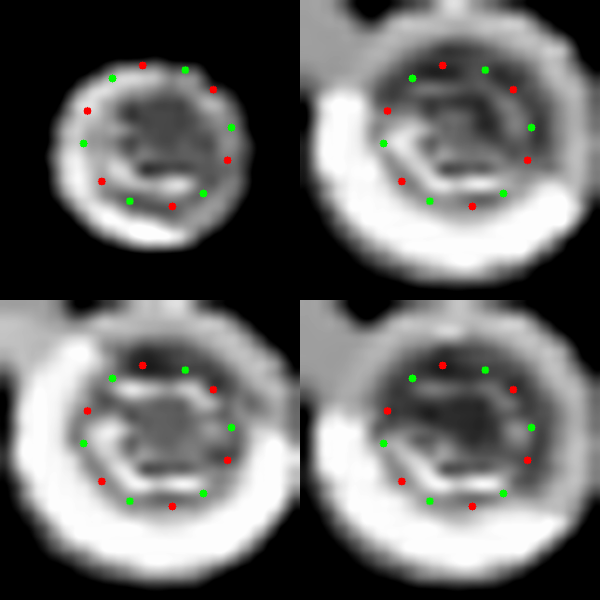

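```bash
python3 - <<'E'
from h import *
for n,z in (('top3',50.1),('top5',45.2),('top6',60.15),('top7',76.1),('top8',46.2),('top9',52.1)):
    s=load(n);W=cloud(s);im=s['im'].astype(int);g=im.mean(2)
    d=W[...,:2]-C;r=np.hypot(d[...,0],d[...,1])
    m=(r>.055)&(r<.09)&(W[...,2]>.045)&(W[...,2]<.07)&(abs(np.rad2deg(np.arctan2(d[...,1],d[...,0]))-z)<15)&(im.max(2)-im.min(2)<25)&(g>90)
    v,u=np.where(m);Q=np.array([ray(s,a,b,.058)[:2] for a,b in zip(u,v)])
    a=np.deg2rad(z);dd=np.array([np.cos(a),np.sin(a)])
    rad=(Q-C-[.0016,0]);l=cv2.fitLine(Q.astype(np.float32),cv2.DIST_HUBER,0,.01,.01).ravel()
    # ring annulus height and centre
    ra=(r>.016)&(r<.024)&(W[...,2]>.02)&(W[...,2]<.045);zz=W[ra][:,2]
    dq=d[ra];A=np.c_[dq,np.ones(len(dq))];pl=np.linalg.lstsq(A,zz,rcond=None)[0]
    print(n,z,m.sum(),'fit',round(np.rad2deg(np.arctan2(l[1],l[0]))%180,1),'bearing',np.rad2deg(np.arctan2(rad[:,1].mean(),rad[:,0].mean())).round(1),'ring z',zz.mean().round(4),np.median(zz).round(4),'tilt',pl[:2].round(3),
     [ (b.round(4),round(q,4)) for b,q in ringtop(s,(326,355,172,199),.030,dd,150)])
E
```

```text
top3 50.1 86 fit 48.8 bearing 52.1 ring z 0.0297 0.03 tilt [ 0.038 -0.019] [(array([ 0.5796, -0.0999]), np.float64(0.0245)), (array([ 0.5839, -0.1065]), np.float64(0.0115))]
top5 45.2 88 fit 43.9 bearing 47.3 ring z 0.0296 0.0299 tilt [ 0.029 -0.037] [(array([ 0.5796, -0.1001]), np.float64(0.0246)), (array([ 0.584 , -0.1049]), np.float64(0.0098))]
top6 60.15 88 fit 59.7 bearing 62.4 ring z 0.0298 0.03 tilt [ 0.04  -0.011] [(array([ 0.5799, -0.0997]), np.float64(0.0246)), (array([ 0.5808, -0.1013]), np.float64(0.0164))]
top7 76.1 86 fit 75.4 bearing 78.9 ring z 0.0297 0.0301 tilt [ 0.037 -0.021] [(array([ 0.5802, -0.1   ]), np.float64(0.0246)), (array([ 0.5809, -0.1013]), np.float64(0.0164))]
top8 46.2 85 fit 44.4 bearing 48.1 ring z 0.0297 0.0298 tilt [ 0.027 -0.024] [(array([ 0.5794, -0.1002]), np.float64(0.0246)), (array([ 0.5837, -0.1054]), np.float64(0.0097))]
top9 52.1 85 fit 51.5 bearing 54.1 ring z 0.0301 0.03 tilt [ 0.033 -0.003] [(array([ 0.5797, -0.0998]), np.float64(0.0246)), (array([ 0.583 , -0.1061]), np.float64(0.0123))]
```

```bash
python3 - <<'E'
import h
from h import *
def go(p,v):
    a=np.deg2rad(p);hit=robot.move_l([C[0]+LL*np.cos(a),C[1]+LL*np.sin(a),Z],quat(a,1),v,25)
    return hit
for p in (34,46,58,70): go(p,.17)
out=[]
for p in [62,55]+list(np.arange(52,20,-3)):
    hit=go(p,.17);a=np.deg2rad(p)
    t,f=tau();m=robot.get_torque();d=np.array([np.cos(a),np.sin(a)])
    out.append([p,psi(),t,m[2],f[:2]@[-d[1],d[0]],f[:2]@d])
    if hit or t>.6 or robot.get_clock()>57.3: break
print(np.round(out,2).tolist(),hit);print(robot.get_clock())
snap('top','top10')
E
```

```text
[[62.0, 61.85, -0.04, -0.05, 0.05, 1.94], [55.0, 55.04, 0.04, 0.15, -0.89, -0.81], [52.0, 52.13, 0.1, 0.03, 0.55, 0.6], [49.0, 49.15, 0.13, 0.09, 0.32, 0.74], [46.0, 46.15, -0.03, 0.09, -0.93, 1.47], [43.0, 43.15, 0.22, 0.11, 0.86, 1.59], [40.0, 40.16, 0.15, 0.13, 0.21, 1.7], [37.0, 37.15, 0.19, 0.1, 0.77, 2.2], [34.0, 34.15, 0.26, 0.1, 1.26, 2.14], [31.0, 31.15, 0.17, 0.08, 0.79, 2.44], [28.0, 28.12, -0.03, 0.03, -0.53, 3.51], [25.0, 25.12, 0.17, 0.07, 0.77, 3.23], [22.0, 22.07, -0.05, 0.01, -0.43, 3.82]] False
56.6667
```

```bash
python3 - <<'E'
from h import *
A=[]
for n in ('top8','top9','top10'):
    im=load(n)['im'][:,:,::-1]
    g=cv2.cvtColor(im[178:193,332:348],cv2.COLOR_BGR2GRAY);g=cv2.normalize(g,None,0,255,cv2.NORM_MINMAX)
    A.append(cv2.resize(g,(260,260),interpolation=cv2.INTER_CUBIC))
cv2.imwrite('pics/cmp5.png',np.hstack(A))
E
```

```text
(no output)
```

View pics/cmp5.png

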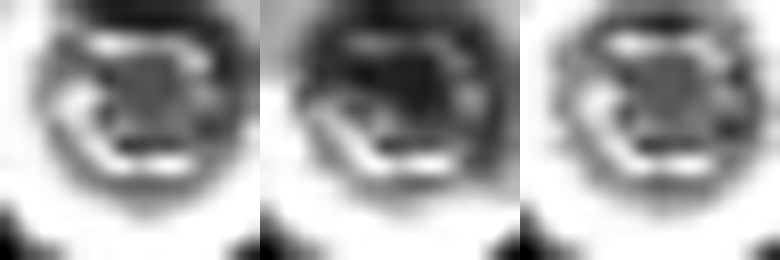

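The readings do not settle whether the nut is at its stop, and the time left is needed to put the wrench back.

```bash
python3 - <<'E'
from h import *
a=np.deg2rad(113.36)
e=robot.get_eef_pos();f0=robot.get_ft_force()
hit=robot.move_l([e[0],e[1],.25],v=.15);print(robot.get_ft_force(),robot.get_clock())
robot.move_l([e[0]-.02,e[1]+.03,.33],v=.25)
robot.reach([.4582,.3263,.30],quat(a,1));print(robot.get_clock(),robot.get_eef_pos())
robot.move_l([.4582,.3263,.212],v=.22)
hit=robot.move_l([.4582,.3263,.1932],v=.07,f_stop=8);print(hit,robot.get_eef_pos(),robot.get_ft_force(),robot.get_clock())
E
```

```text
[-0.43795259 -0.06095226 -3.47728598] 57.1667
59.1917 [0.45910087 0.32532445 0.30000192]
True [0.45847774 0.32668563 0.19326393] [-3.14794829 -0.70449686 13.41217724] 60.075
```

```bash
python3 - <<'E'
from h import *
robot.grip(.05);print(robot.get_finger_gap(),robot.get_clock())
e=robot.get_eef_pos();robot.move_l([e[0],e[1],.29],v=.25);print(robot.get_clock())
snap('wrist','fin_w');snap('top','fin_top')
print(robot.get_clock())
A=[]
im=load('fin_top')['im'][:,:,::-1]
g=im[172:198,327:353];cv2.imwrite('pics/finnut.png',cv2.resize(g,(500,500),interpolation=cv2.INTER_CUBIC))
E
```

```text
0.04999002512975657 60.5417
61.0833
61.1833
```

View pics/fin_top.png

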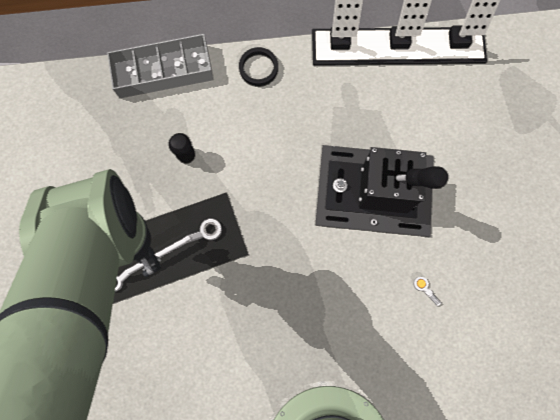

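View pics/fin_w.png

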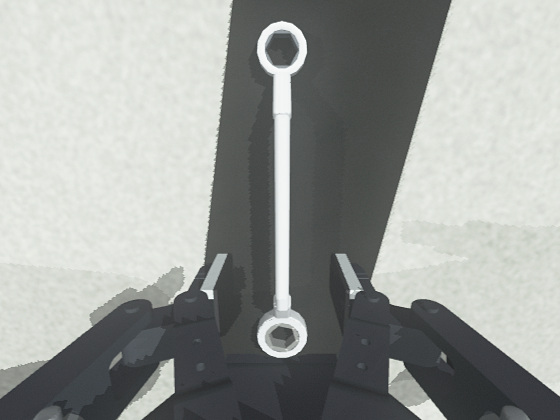

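```bash
python3 - <<'E'
from h import *
robot.job_done();print(robot.get_clock())
im=load('fin_w')['im'][:,:,::-1]
a=cv2.resize(im[295:370,235:330],None,fx=5,fy=5,interpolation=cv2.INTER_CUBIC)
cv2.imwrite('pics/finring.png',a)
im=load('fin_top')['im'][:,:,::-1];b=load('top0')['im'][:,:,::-1]
f=lambda q:cv2.resize(q[174:196,329:351],(350,350),interpolation=cv2.INTER_CUBIC)
cv2.imwrite('pics/finnut.png',np.hstack([f(b),f(im)]))
E
```

```text
the job is handed in; nothing more can be done
the job is handed in; nothing more can be done
```

View pics/finnut.png

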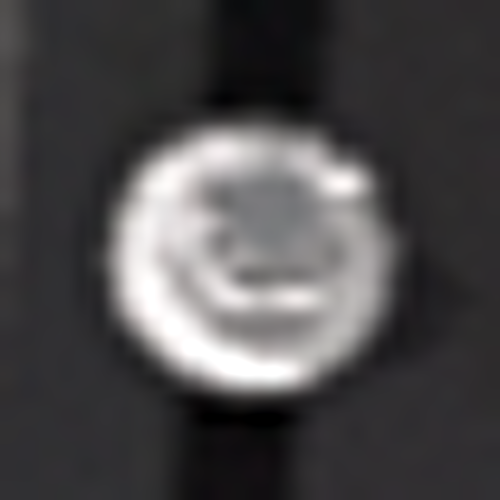

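I handed the job in at about 61.2 s with the wrench back on the mat, but **I could not confirm that the nut is tight, and it may not be.**

**What was done:**
- I took the wrench from the mat and lowered its larger ring onto the nut. The ring's top read 30 mm above the bench throughout, so it was fully down.
- I swung the wrench clockwise seven times, with six free returns of 36° to 128°. The first three returns were 75° to 80°, so these were not all short strokes.
- I then lifted the wrench off and laid it on the mat.

**What the checks showed:**
- **First stroke:** The torque was about 0.2 N m, which matches the stated drag. The nut turned from 33° to about 0° (angles repeat every 60°), so it moved roughly 33°.
- **Stop never felt:** The wrench never met the hard resistance expected at the stop. No reading went above about 0.37 N m, and the force limit never tripped.
- **Later strokes:** The nut looked about the same in every later top picture, including two taken 30° apart within one stroke. The torque readings were noisy, at times near 0.2 N m and at times near zero.
- **Conflict:** By the stated lost motion, these swings should have turned the nut well past its stop. Either it reached the stop and something slipped, or it stopped being driven after the first stroke. The pictures can't separate the two, because a 60° turn looks identical.

**Final state:** The last pictures show the wrench on the mat close to where it started, with the gripper open and raised clear. The spare knob, rod end and shifter look unmoved. A final close-up of the ring failed to save, because the hand-in ended the script.

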